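# Open the slide staining dish

## Robot

A 7-joint arm with a two-finger parallel gripper is mounted at the origin on the work surface. World frame = base frame: x ahead of the robot, y to its left, z up, the work surface at z = 0. Lengths are in m, angles in rad, forces in N, time in s.
With the tool pointing down it reaches from about 0.35 to 0.9 m from the base axis. Payload 8.1 kg.
Tool frame: the origin (TCP) lies at the very end of the fingers, on their centre line; the grasp point (between the pads) lies 19 mm behind it; x points along the fingers, y is the direction in which the jaws open and shut, and the axes are right-handed (so a half turn about x gives the same grasp; the last joint's range is limited). The gripper opens to 92 mm and grips with 3 to 60 N. Pads are 19 mm wide; open, the fingers measure 130 mm over their backs; the gripper's body (75 mm by 190 mm) begins 47 mm behind the grasp point.
Start: joints at [-1.351, 0.434, 0.025, 1.573, -0.012, 1.134, -0.075], TCP at [0.198, 0.593, 0.227] pointing down, gripper open.
Joint ranges: [-2.62, 2.62], [-0.44, 2.09], [-1.27, 1.32], [0.08, 2.57], [-1.32, 4.46], [0.12, 2], [-2.74, 2.74]. Speed limits (rad/s): [2.22, 2.22, 3.01, 3.01, 3.14, 3.14, 3.14].

## Interface

Orientations are given as [roll, pitch, yaw] about the fixed x, y, z axes, in that order (R = Rz(yaw) Ry(pitch) Rx(roll)).
In Python, from workcell import r, viewer, workorder gives the robot as it stands. The module is installed in compiled form; this text tells all that it offers.
- The arm moves only by the tool move_arm, never from a script. Its argument "deltas" is a list that holds one entry, the list of rows, each a list of 5 numbers: the opening, from -1 (shut) to 1 (fully open), then the shift along the tool's x, y, z in cm, then the turn about the tool's x in rad. In form: [[[gripper, tx, ty, tz, spin], ...]]. A call has 1 to 10 rows; each row shifts and turns the commanded pose from where the row before left it, along the tool's axes as they then stand; what a row does not reach is not made up. A row lasts 1/12 s, in which the tool goes at most 41.7 mm and 7.16 degrees, less where a joint would pass 70% of its speed; a pose out of reach is approached as far as the arm can. A call with a gripper value outside its range is refused whole. The fingers move at their own pace and stop on an object; the grip force is fixed at half the most. Time passes only in rows, so rows that do not move let the fingers close. It gives the time, the measured TCP pose, the force and the opening at its end, in the units of the state.
- r.read_state(): the state, without advancing time (a new reading comes with each control period).
- viewer.get_image(name): name is "side" or "top" or "wrist"; returns a dict with "image" (400x640x3 uint8, blue, green, red), "vfov" (degrees; the focal length in pixels is half the picture's height over the tangent of half this angle, whatever the lens; pixels are square), "cx", "cy" (the principal point, pixels), "dist" ([k1, k2, p1, p2, k3] as OpenCV has them; the pictures are not rectified), "world_from_camera" (4x4, takes a point from camera to world coordinates); the wrist camera has in their place "mount" (4x4, takes a point from camera to tool coordinates, whose origin is the TCP and whose axes are the tool frame's). Camera axes: x right, y up, looking along -z (the intrinsics and any distortion apply to the point x, -y, -z); pixel columns grow to the right and rows downward; lengths in m; the calibration is good to about 2 mm. A picture is of the moment at which its call begins: read the wrist's pose just before it. There is no depth.
- workorder.close_job(): hands the job in, once; it reports no verdict.
The state is a dict: "clock": time; "qpos": joint angles; "dq": joint speeds; "effort": joint torques, N m; "tool_pos": TCP position; "eef_rot": TCP orientation; "wrist_force": force on the tool from outside, world axes, zero at the start; "ft_torque": the same for the moment, N m; "grip_width": finger opening in m.
Only numpy, scipy, OpenCV 4.12 (cv2) and the standard library are available. Lean on these libraries where they do the work, as an engineer would, in place of code of your own. Each camera call takes 0.05 s, during which the arm holds its last target. There are 200 camera calls.

## Task

Open the staining dish for the next batch. First take the orange slide mailer off the blue lid and lay it flat in the top white slide tray; then tip the lid up by its front tab until it leans by itself, let go of, against the dish's grey back rest, and finally lift it off and stand it, tab upward, leaning in the aluminium lid stand. Never let the lid or the mailer drop to the bench, and leave the bottles, pens, tweezers and boxes around where they are.

Things in the scene. Friction and masses are not known exactly. Their poses are not given: they have to be found in the camera images.
- dish: White dish, fixed. Origin: centre of underside; x to its back, z up. Tub 100 mm wide, rim at z = 70 mm, walls 5 mm, front face x = -50, inside x = -45 to +43 mm; then a solid flat ledge at rim height, x = 43 to 66 mm, and a grey back rest 100 mm wide, its front face starting at x = 66 mm, rising 73 mm above the ledge, leaning back 0.21 rad.
- lid: Loose blue plate on the rim, 135 (x) x 100 x 8 mm, 0.14 kg. Origin: underside, mid-length; x to the back, z up when shut. Front tab x = -67.5 to -45.5 mm, 60 mm wide, white mark, juts 21 mm past the dish's front, underside free. Back edge lies on the ledge. Under it ribs 5 mm deep at y = +-40, x = -39 to 44 mm sit in the tub, 2.5 mm play. Tipped back it leans at about 102 degrees.
- mailer: Orange plastic slide mailer lying on the lid: 84 (x) x 32 (y) x 20 mm (z), about 0.05 kg. Origin: centre of the underside.
- tray: Stack of six white slide trays, fixed, 130 (x) x 170 (y) mm. Origin: centre of the stack's underside on the bench. The floor of the top tray is at z = 45 mm, with a rim 5 mm wide and 5 mm high all round. It may stand left or right of the dish.
- easel: Aluminium lid stand, fixed, left or right of the dish. Origin: on the bench; x to its back, z up. Base x = -38 to 62 mm, 120 mm wide, top z = 12 mm; front stop x = -21 to -15 mm, top z = 28 mm; rest 120 mm wide, leaning back 0.21 rad, its front from x = 18, z = 12 mm up to z = 95 mm. The lid's back edge stands in the 33 mm trough between stop and rest.
- oil: Bystander, loose: small amber immersion-oil bottle, 32 mm wide, 70 mm tall. Origin: centre of its underside.
- stain: Bystander, loose: purple stain bottle, 52 mm wide, 120 mm tall. Origin: centre of its underside.
- jar: Bystander, loose: clear glass jar, 56 mm wide, 85 mm tall. Origin: centre of its underside.
- coverslips: Bystander, loose: clear box of cover slips, 55 x 55 x 24 mm. Origin: centre of its underside.
- pen: Bystander, loose: grey pen lying on the bench, 145 mm long, 11 mm thick. Origin: centre of its underside.
- marker: Bystander, loose: green marker lying on the bench, 145 mm long, 11 mm thick. Origin: centre of its underside.
- tweezers: Bystander, loose: steel tweezers lying on the bench, 120 mm long, 6 mm thick. Origin: centre of its underside.
Mind the look-alikes: they are no part of the job. Leave any green, purple or red look-alike of the dish alone.

How it is judged:
On the way, in this order (a step that is already met when the one before it is completed fails the run):
1. the mailer lies flat in the top tray, let go of (x of mailer in the frame of tray between -0.065 and 0.065 m and y of mailer in the frame of tray between -0.085 and 0.085 m and z of mailer in the frame of tray between 0.04 and 0.056 m and angle between mailer's own z axis and vertical below 0.2 rad and contact force between the fingers and mailer below 0.1 N), for 0.2 s.
2. the lid, tipped up on the dish, leans on the back rest by itself, untouched by the fingers (x of lid in the frame of dish between 0.02 and 0.11 m and y of lid in the frame of dish between -0.04 and 0.04 m and z of lid in the frame of dish between 0.115 and 0.16 m and angle between lid's own z axis and vertical between 1.6 and 2 rad and angle between lid's own x axis and vertical above 2.5 rad and contact force between lid and dish above 0.2 N and contact force between the fingers and lid below 0.1 N), for 0.3 s.
At the end, for the whole second after the job is handed in: The mailer lies flat (within 0.2 rad) in the top tray, its centre over the tray; the lid stands at rest in the lid stand with its back edge in the trough (within 35 mm of the middle sideways, square to it within 0.3 rad), tab upward, leaning on the rest (x of mailer in the frame of tray between -0.065 and 0.065 m and y of mailer in the frame of tray between -0.085 and 0.085 m and z of mailer in the frame of tray between 0.04 and 0.056 m and angle between mailer's own z axis and vertical below 0.2 rad and x of lid in the frame of easel between -0.01 and 0.055 m and y of lid in the frame of easel between -0.035 and 0.035 m and z of lid in the frame of easel between 0.062 and 0.098 m and angle between lid's own z axis and vertical between 1.15 and 2 rad and angle between lid's own x axis and vertical above 2.5 rad and angle between the y axis of lid and the y axis of easel, either way round below 0.3 rad and contact force between lid and easel above 0.2 N and linear speed of each of lid, mailer below 0.02 m/s); the robot touches nothing.
It fails at once if the lid drops to the bench (height (world z) of lid below 0.03 m).
It fails at once if the mailer drops to the bench or into the dish (height (world z) of mailer below 0.03 m).
It fails at once if a bystander is moved by more than 20 mm (distance of any of oil, stain, jar, coverslips, pen, marker, tweezers from where it was at the start of the episode above 0.02 m).
It also fails if it takes over 70 s, if anything falls off the work surface, if the arm or the gripper's body presses on something with over 40 N, if the wrist force passes 120 N, or if a joint passes its speed limit or range.

## Working session

There is one attempt and no reset: what is moved stays moved. The work goes in short steps, Python scripts to look and compute and a tool call to move; the robot and the scene stay as the last step left them, time stands still between calls to the robot, and variables do not carry over. Pictures are saved under pics/ and viewed, about 8 in all and at most 12, crops included, and the job is handed in when it is done.

Besides the shell and the picture viewer there is one more tool, called after ">>>" as a command line: name --argument value ..., lists and objects as JSON in quotes. move_arm: Moves the arm, as the interface text tells. Its arguments: {"type":"object","properties":{"deltas":{"type":"array","items":{"type":"array","items":{"type":"array","items":{"type":"number"}}}}},"required":["deltas"]}

```bash
mkdir -p pics; cat > h.py <<'E'
import numpy as np, cv2
from scipy.spatial.transform import Rotation as R
from workcell import r, viewer, workorder
def cam(n):
    s=r.read_state(); d=viewer.get_image(n); im=d["image"]
    f=im.shape[0]/2/np.tan(np.radians(d["vfov"])/2)
    K=np.array([[f,0,d["cx"]],[0,f,d["cy"]],[0,0,1.]])
    if n=="wrist":
        T=np.eye(4);T[:3,:3]=R.from_euler("xyz",s["eef_rot"]).as_matrix();T[:3,3]=s["tool_pos"];T=T@np.array(d["mount"])
    else: T=np.array(d["world_from_camera"])
    return im,K,np.array(d["dist"],float),T
def ray(c,px):
    im,K,D,T=c
    p=cv2.undistortPoints(np.array(px,float).reshape(-1,1,2),K,D).reshape(-1,2)
    v=np.c_[p[:,0],-p[:,1],-np.ones(len(p))]@T[:3,:3].T
    return T[:3,3],v
def onz(c,px,z):
    o,v=ray(c,px); return o+v*((z-o[2])/v[:,2])[:,None]
def proj(c,P):
    im,K,D,T=c
    q=(np.atleast_2d(P)-T[:3,3])@T[:3,:3]*[1,-1,-1]
    return cv2.projectPoints(q,np.zeros(3),np.zeros(3),K,D)[0].reshape(-1,2)
E
python3 - <<'E'
from h import *
s=r.read_state();print(s)
for n in("top","side"):
    c=cam(n);print(n,c[1],c[2],c[3]);cv2.imwrite(f"pics/{n}0.png",c[0])
E
```

```text
{'clock': 0.0, 'qpos': array([-1.35060158,  0.43521814,  0.0249573 ,  1.57407336, -0.0116209 ,
        1.13395992, -0.07509747]), 'dq': array([0.00160546, 0.00171304, 0.00036033, 0.00059917, 0.00081827,
       0.00020489, 0.00052407]), 'effort': array([ 9.34431523e-05, -6.67835498e+01,  9.85052660e-01, -3.14454710e+01,
       -6.07172563e-02,  4.30680136e-02,  1.41370469e-04]), 'tool_pos': array([0.19814417, 0.59224648, 0.22595695]), 'eef_rot': array([-1.49625012,  1.56928256, -1.81910652]), 'wrist_force': array([ 0.72568127,  0.48645366, -0.42418148]), 'ft_torque': array([ 0.00943043, -0.02565454, -0.00241343]), 'grip_width': 0.091961064255308}
top [[364.98097106   0.         320.45552282]
 [  0.         364.98097106 202.87262642]
 [  0.           0.           1.        ]] [0.00587083 0.         0.         0.         0.        ] [[ 0.07067582  0.97687847 -0.20177558  0.34604453]
 [-0.99749862  0.06897186 -0.01547219 -0.13312567]
 [-0.00119761  0.20236437  0.97930957  0.98254351]
 [ 0.          0.          0.          1.        ]]
side [[369.77893018   0.         317.25882433]
 [  0.         369.77893018 202.89545581]
 [  0.           0.           1.        ]] [-0.04752665  0.          0.          0.          0.        ] [[ 0.7912781   0.45006987 -0.41390346  0.11725276]
 [-0.61118554  0.56202479 -0.55729738 -0.64285432]
 [-0.01819875  0.69394902  0.71979411  0.76646005]
 [ 0.          0.          0.          1.        ]]
```

View pics/top0.png

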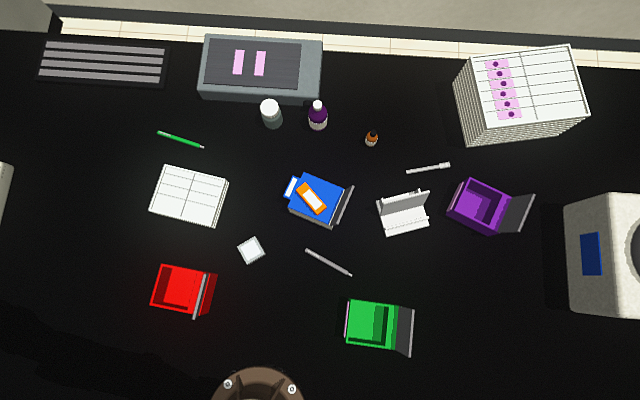

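View pics/side0.png

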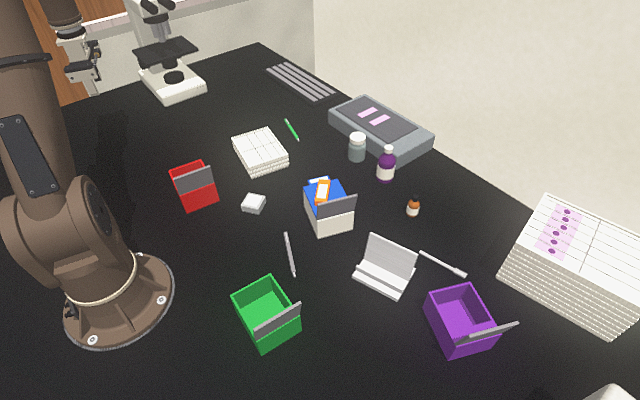

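Top view: the dish with the blue lid and orange mailer is at (318,198), with its tab to the left at (291,187) and its back rest to the right at (345,206). 
Candidates for the dish: blue lid (318,198), red (180,290), green (375,325), purple (490,205). I choose the blue-lidded one. 
Candidates for the tray: stack (189,195), or the tall, larger stack with slides (525,95). I choose (189,195), which is about 130x170 mm. 
The lid stand is at (403,213). One close crop will check this.

```bash
cat > m.py <<'E'
from h import *
c=cam("top");im=c[0];hsv=cv2.cvtColor(im,cv2.COLOR_BGR2HSV)
def blob(mask,seed,z,name,box=None):
    mask=mask.astype(np.uint8)
    if box: 
        b=np.zeros_like(mask);x0,y0,x1,y1=box;b[y0:y1,x0:x1]=1;mask=mask*b
    n,l,st,ce=cv2.connectedComponentsWithStats(mask)
    k=1+np.argmax(st[1:,4]); ct=cv2.findContours((l==k).astype(np.uint8),cv2.RETR_EXTERNAL,cv2.CHAIN_APPROX_NONE)[0][0].reshape(-1,2)
    P=onz(c,ct,z)[:,:2]*1000
    rc=cv2.minAreaRect(P.astype(np.float32))
    print(name,st[k],"ctr",np.round(rc[0],1),"size",np.round(rc[1],1),"ang",round(rc[2],1));print(np.round(cv2.boxPoints(rc)).tolist())
    return P
H,S,V=[hsv[...,i].astype(int) for i in range(3)]
blob((H>5)&(H<22)&(S>150)&(V>90),None,.098,"mailer",(280,165,360,235))
blob((((H>100)&(H<125)&(S>120)&(V>60))|((H>5)&(H<22)&(S>150)&(V>90)))|((V>170)&(np.arange(640)[None]<302)),None,.078,"lid",(275,165,360,235))
blob((S<60)&(V>150),None,.05,"tray",(140,155,240,235))
blob((S<60)&(V>60),None,.012,"easel",(370,180,440,245))
for z,p in((.028,(0,0)),):pass
g=cv2.resize(im[155:245,140:440],None,fx=2.6,fy=2.6,interpolation=cv2.INTER_CUBIC);
g2=cv2.resize(im[170:240,275:440],None,fx=4.7,fy=4.7,interpolation=cv2.INTER_CUBIC)
w=cv2.copyMakeBorder(g2,0,0,0,max(0,780-g2.shape[1]),cv2.BORDER_CONSTANT)[:,:780]
cv2.imwrite("pics/crop1.png",np.vstack([g[:,:780],w])[:600])
E
python3 m.py
```

```text
mailer [296 182  31  33 244] ctr [538.7 -94.2] size [84.6 31.8] ang 44.3
[[497.0, -112.0], [520.0, -135.0], [580.0, -76.0], [558.0, -53.0]]
lid [ 283  172   61   53 1744] ctr [549.8 -94.5] size [135.5 102.3] ang 70.4
[[479.0, -141.0], [575.0, -175.0], [621.0, -48.0], [524.0, -14.0]]
tray [ 148  164   81   64 3367] ctr [535.  227.3] size [183.3 133.5] ang 79.9
[[453.0, 149.0], [585.0, 125.0], [617.0, 306.0], [485.0, 329.0]]
easel [ 376  188   54   50 1835] ctr [ 540.  -352.1] size [107.6 151.5] ang 18.3
[[465.0, -297.0], [513.0, -441.0], [615.0, -407.0], [567.0, -263.0]]
```

View pics/crop1.png

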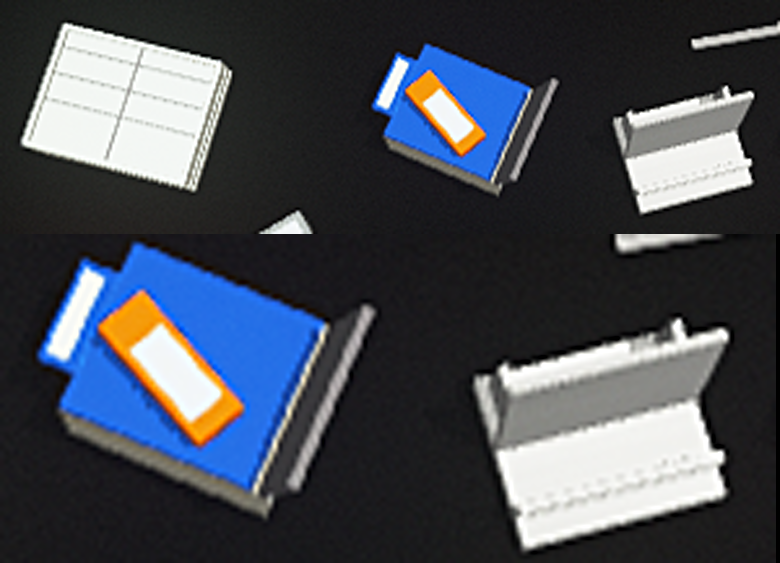

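Sizes match the description (lid 135x102, mailer 84.6x31.8, tray 133 wide), so the choice is confirmed. Now a planning helper and the first moves.

```bash
cat >> h.py <<'E'
def plan(x,y,z,jaw=None):
    "target in mm, jaw axis yaw in deg; prints shift (cm, present tool axes) and spin (rad) after it"
    s=r.read_state();M=R.from_euler("xyz",s["eef_rot"]).as_matrix()
    d=M.T@(np.array([x,y,z])/1000-s["tool_pos"])*100
    a=np.degrees(np.arctan2(M[1,1],M[0,1]))
    print("t",round(s["clock"],2),"tcp",np.round(s["tool_pos"]*1000,1),"jaw",round(a,1),"tilt",np.round(M[:,0],3),"w",round(s["grip_width"]*1000,1),"F",np.round(s["wrist_force"],1),"q",np.round(s["qpos"],2))
    print("shift cm",np.round(d,2), "" if jaw is None else "spin %.3f or %.3f"%tuple(((lambda e:(-e,-(e-np.pi*np.sign(e))))(np.radians((jaw-a+180)%360-180)))))
E
python3 -c "
from h import *
plan(539,-94,200,134.5)"
```

```text
t 0.15 tcp [198.2 592.4 226.1] jaw 71.5 tilt [-0.    -0.001 -1.   ] w 91.6 F [-0.1  0.5 -1.1] q [-1.35  0.44  0.02  1.57 -0.01  1.13 -0.08]
shift cm [  2.68 -54.27  54.1 ] spin -1.100 or 2.042
```

>>> move_arm --deltas '[[[1, 0, -2.7, 2.7, 0], [1, 0, -2.7, 2.7, 0], [1, 0, -2.7, 2.7, 0], [1, 0, -2.7, 2.7, 0], [1, 0, -2.7, 2.7, 0], [1, 0, -2.7, 2.7, 0], [1, 0, -2.7, 2.7, 0], [1, 0, -2.7, 2.7, 0], [1, 0, -2.7, 2.7, 0], [1, 0, -2.7, 2.7, 0]]]'

```text
clock: 0.98
tool_pos: [0.369, 0.2491, 0.2268]
eef_rot: [1.775, 1.571, 1.452]
wrist_force: [1.0, -0.3, -0.5]
grip_width: 0.0919
```

>>> move_arm --deltas '[[[1, 0, -2.7, 2.7, 0], [1, 0, -2.7, 2.7, 0], [1, 0, -2.7, 2.7, 0], [1, 0, -2.7, 2.7, 0], [1, 0, -2.7, 2.7, 0], [1, 0, -2.7, 2.7, 0], [1, 0, -2.7, 2.7, 0], [1, 0, -2.7, 2.7, 0], [1, 0, -2.7, 2.7, 0], [1, 0, -2.7, 2.7, 0]]]'

```text
clock: 1.82
tool_pos: [0.5394, -0.0924, 0.2267]
eef_rot: [2.237, 1.571, 1.914]
wrist_force: [0.6, 0.4, 0.7]
grip_width: 0.0916
```

>>> move_arm --deltas '[[[1, 0, 0, 0, 0.12], [1, 0, 0, 0, 0.12], [1, 0, 0, 0, 0.12], [1, 0, 0, 0, 0.12], [1, 0, 0, 0, 0.12], [1, 0, 0, 0, 0.12], [1, 0, 0, 0, 0.12], [1, 0, 0, 0, 0.12], [1, 0, 0, 0, 0.12], [1, 0, 0, 0, 0.12]]]'

```text
clock: 2.65
tool_pos: [0.5389, -0.0906, 0.2265]
eef_rot: [-1.91, 1.57, 2.844]
wrist_force: [0.6, -0.2, 0.7]
grip_width: 0.0922
```

>>> move_arm --deltas '[[[1, 0, 0, 0, 0.12], [1, 0, 0, 0, 0.12], [1, 0, 0, 0, 0.12], [1, 0, 0, 0, 0.12], [1, 0, 0, 0, 0.12], [1, 0, 0, 0, 0.12], [1, 0, 0, 0, 0.12], [1, 0, 0, 0, 0]]]'

```text
clock: 3.32
tool_pos: [0.5389, -0.0904, 0.2264]
eef_rot: [-0.439, 1.57, -2.807]
wrist_force: [0.1, -0.4, 0.1]
grip_width: 0.0916
```

```bash
python3 - <<'E'
from h import *
plan(539,-94,150,-45.5)
c=cam("wrist")
im=c[0].copy()
for P in ([539,-94,98],[550,-94.5,78],[497,-112,98],[520,-135,98],[580,-76,98],[558,-53,98]):
    p=proj(c,np.array(P)/1000.)[0];cv2.drawMarker(im,tuple(int(v) for v in p),(255,0,255),0,12)
cv2.imwrite("pics/w1.png",im)
hsv=cv2.cvtColor(c[0],cv2.COLOR_BGR2HSV);H,S,V=[hsv[...,i].astype(int) for i in range(3)]
m=((H>5)&(H<22)&(S>150)&(V>90)).astype(np.uint8)
n,l,st,ce=cv2.connectedComponentsWithStats(m);k=1+np.argmax(st[1:,4]);ct=np.argwhere(l==k)[:,::-1]
rc=cv2.minAreaRect((onz(c,ct,.098)[:,:2]*1000).astype(np.float32));print(st[k],rc)
E
```

```text
t 3.32 tcp [538.9 -90.4 226.4] jaw -45.7 tilt [-0.001 -0.    -1.   ] w 91.6 F [ 0.1 -0.4  0.1] q [-0.6   0.41  0.94  1.82 -0.36  1.1  -0.34]
shift cm [7.64 0.26 0.24] spin -0.003 or 3.138
[561 126  37  32 741] ((710.7867431640625, -206.98678588867188), (25.389514923095703, 25.983781814575195), 35.508331298828125)
```

View pics/w1.png

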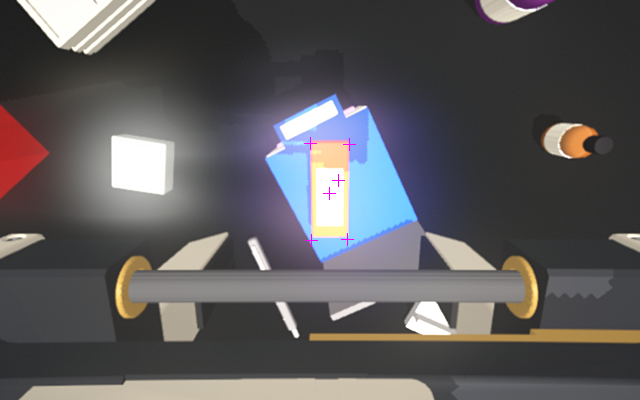

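The wrist view shows the mailer at (330,190). The projected corners lie on its outline, so its pose is confirmed. Now grasp it.

>>> move_arm --deltas '[[[1, 2.6, 0.26, 0.24, 0], [1, 2.6, 0, 0, 0], [1, 2.6, 0, 0, 0], [1, 2.6, 0, 0, 0], [1, 1.8, 0, 0, 0], [1, 1.0, 0, 0, 0], [1, 1.0, 0, 0, 0], [1, 0, 0, 0, 0], [1, 0, 0, 0, 0]]]'

```text
clock: 4.12
tool_pos: [0.5394, -0.0944, 0.0851]
eef_rot: [2.421, 1.571, 0.059]
wrist_force: [-0.4, -0.3, -0.2]
grip_width: 0.092
```

>>> move_arm --deltas '[[[-1, 0, 0, 0, 0], [-1, 0, 0, 0, 0], [-1, 0, 0, 0, 0], [-1, 0, 0, 0, 0], [-1, 0, 0, 0, 0], [-1, 0, 0, 0, 0], [-1, 0, 0, 0, 0], [-1, 0, 0, 0, 0]]]'

```text
clock: 4.78
tool_pos: [0.5391, -0.0942, 0.0847]
eef_rot: [-2.728, 1.571, 1.193]
wrist_force: [-0.6, -0.5, -0.3]
grip_width: 0.043
```

```bash
python3 -c "
from h import *
plan(536,234,180)"
```

```text
t 4.78 tcp [539.1 -94.2  84.7] jaw -45.4 tilt [ 0.  0. -1.] w 43.0 F [-0.6 -0.5 -0.3] q [-0.47  0.58  0.78  1.97 -0.55  0.82 -0.17]
shift cm [ -9.53 -23.59 -22.83]
```

Fingers still closing; wait, then lift and carry.

>>> move_arm --deltas '[[[-1, 0, 0, 0, 0], [-1, 0, 0, 0, 0], [-1, 0, 0, 0, 0], [-1, 0, 0, 0, 0], [-1, 0, 0, 0, 0], [-1, 0, 0, 0, 0]]]'

```text
clock: 5.28
tool_pos: [0.5392, -0.0943, 0.0847]
eef_rot: [1.38, 1.571, -0.983]
wrist_force: [0.4, 0.1, 0.4]
grip_width: 0.0317
```

>>> move_arm --deltas '[[[-1, -1.0, 0, 0, 0], [-1, -2, 0, 0, 0], [-1, -2, 0, 0, 0], [-1, -2, 0, 0, 0], [-1, -1, 0, 0, 0], [-1, 0, 0, 0, 0]]]'

```text
clock: 5.78
tool_pos: [0.5405, -0.0947, 0.1671]
eef_rot: [2.363, 1.567, 0.0]
wrist_force: [0.1, -0.4, -0.7]
grip_width: 0.0317
```

>>> move_arm --deltas '[[[-1, 0, -2.36, -2.28, 0], [-1, 0, -2.36, -2.28, 0], [-1, 0, -2.36, -2.28, 0], [-1, 0, -2.36, -2.28, 0], [-1, 0, -2.36, -2.28, 0], [-1, 0, -2.36, -2.28, 0], [-1, 0, -2.36, -2.28, 0], [-1, 0, -2.36, -2.28, 0], [-1, 0, -2.36, -2.28, 0], [-1, 0, -2.36, -2.28, 0]]]'

```text
clock: 6.62
tool_pos: [0.5348, 0.2355, 0.1637]
eef_rot: [-0.457, 1.569, -2.82]
wrist_force: [0.7, 0.3, 0.0]
grip_width: 0.0313
```

>>> move_arm --deltas '[[[-1, 2.5, 0, 0, 0], [-1, 2.5, 0, 0, 0], [-1, 2.5, 0, 0, 0], [-1, 1.5, 0, 0, 0], [-1, 1, 0, 0, 0], [-1, 0.6, 0, 0, 0], [-1, 0, 0, 0, 0], [-1, 0, 0, 0, 0]]]'

```text
clock: 7.28
tool_pos: [0.536, 0.2338, 0.059]
eef_rot: [2.555, 1.57, 0.192]
wrist_force: [0.8, 0.5, 0.0]
grip_width: 0.0315
```

```bash
python3 -c "
from h import *
plan(536,234,52.5)"
```

```text
t 7.28 tcp [536.  233.8  59. ] jaw -45.4 tilt [ 0.  0. -1.] w 31.5 F [0.8 0.5 0. ] q [-1.01  0.67  0.76  1.89 -0.62  0.83 -0.71]
shift cm [ 0.65 -0.02 -0.01]
```

>>> move_arm --deltas '[[[-1, 0.4, 0, 0, 0], [-1, 0.25, 0, 0, 0], [-1, 0, 0, 0, 0], [-1, 0, 0, 0, 0], [0.2, 0, 0, 0, 0], [0.2, 0, 0, 0, 0], [0.2, 0, 0, 0, 0], [0.2, 0, 0, 0, 0], [0.2, 0, 0, 0, 0], [0.2, 0, 0, 0, 0]]]'

```text
clock: 8.12
tool_pos: [0.5357, 0.2339, 0.0523]
eef_rot: [-3.054, 1.571, 0.866]
wrist_force: [-0.4, 0.4, 1.4]
grip_width: 0.055
```

>>> move_arm --deltas '[[[0.2, 0, 0, 0, 0], [0.2, -1, 0, 0, 0], [0.2, -3, 0, 0, 0], [0.2, -4, 0, 0, 0], [0.7, -4, 0, 0, 0], [0.7, -1, 0, 0, 0]]]'

```text
clock: 8.62
tool_pos: [0.5386, 0.2337, 0.1886]
eef_rot: [2.786, 1.563, 0.422]
wrist_force: [1.4, 0.1, 0.6]
grip_width: 0.0641
```

```bash
python3 - <<'E'
from h import *
c=cam("top");im=c[0]
hsv=cv2.cvtColor(im,cv2.COLOR_BGR2HSV);H,S,V=[hsv[...,i].astype(int) for i in range(3)]
def big(m,z,n,x0,x1):
    m=m.astype(np.uint8);m[:,:x0]=0;m[:,x1:]=0;m[:160]=0;m[240:]=0
    k,l,st,ce=cv2.connectedComponentsWithStats(m);j=1+np.argmax(st[1:,4]);ct=np.argwhere(l==j)[:,::-1]
    rc=cv2.minAreaRect((onz(c,ct,z)[:,:2]*1000).astype(np.float32));print(n,st[j],np.round(rc[0]),np.round(rc[1]),rc[2]);print(np.round(cv2.boxPoints(rc)).tolist())
b=(H>100)&(H<125)&(S>120)&(V>60)
big(b|((V>170)&(np.arange(640)[None]<302)&(np.arange(640)[None]>270)),.078,"lid",270,360)
big((H>5)&(H<22)&(S>150)&(V>90),.065,"mailer",130,260)
cv2.imwrite("pics/t2.png",cv2.resize(im[150:250,130:380],None,fx=3.1,fy=3.1))
# targets: tab pinch
ux=np.array([np.cos(np.radians(-109.6)),np.sin(np.radians(-109.6))])
print("pinch xy",np.array([549.8,-94.5])-66*ux)
plan(*(np.array([549.8,-94.5])-66*ux),150,-19.6)
E
```

```text
lid [ 283  172   61   53 1967] [550. -94.] [135. 102.] 70.43611907958984
[[479.0, -141.0], [575.0, -175.0], [621.0, -48.0], [524.0, -14.0]]
mailer [171 178  30  32 232] [535. 231.] [88. 32.] 44.37873840332031
[[492.0, 212.0], [515.0, 189.0], [577.0, 250.0], [555.0, 274.0]]
pinch xy [571.9398036  -32.32420812]
t 8.67 tcp [538.6 234.1 188.2] jaw -45.4 tilt [ 0.007  0.004 -1.   ] w 67.8 F [ 1.4 -0.5  1.3] q [-1.11  0.52  0.9   1.77 -0.46  1.07 -0.83]
shift cm [ 3.74 21.31 16.35] spin -0.451 or 2.691
```

View pics/t2.png

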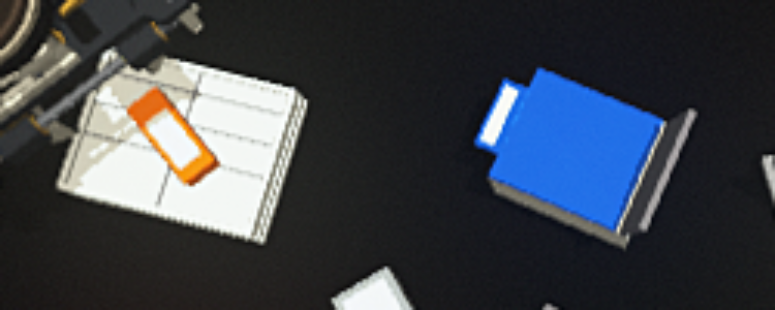

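The mailer lies flat in the tray at crop (172,137). The lid has not moved. Next I move over the tab.

>>> move_arm --deltas '[[[1, 0, 2.66, 2.04, 0], [1, 0, 2.66, 2.04, 0], [1, 0, 2.66, 2.04, 0], [1, 0, 2.66, 2.04, 0], [1, 0, 2.66, 2.04, 0], [1, 0, 2.66, 2.04, 0], [1, 0, 2.66, 2.04, 0], [1, 0, 2.69, 2.07, 0]]]'

```text
clock: 9.33
tool_pos: [0.5687, -0.0341, 0.1823]
eef_rot: [-1.943, 1.57, 1.978]
wrist_force: [-0.2, 0.6, -0.3]
grip_width: 0.0918
```

>>> move_arm --deltas '[[[1, 1, 0, 0, -0.113], [1, 1, 0, 0, -0.113], [1, 1, 0, 0, -0.113], [1, 1, 0, 0, -0.112], [1, 0, 0, 0, 0], [1, 0, 0, 0, 0]]]'

```text
clock: 9.83
tool_pos: [0.5685, -0.0328, 0.1421]
eef_rot: [-1.535, 1.57, 2.832]
wrist_force: [0.0, 0.1, -0.2]
grip_width: 0.0918
```

```bash
python3 - <<'E'
from h import *
plan(571.9,-32.3,67,-19.6)
c=cam("wrist");im=c[0].copy()
ux=np.array([np.cos(np.radians(-109.6)),np.sin(np.radians(-109.6)),0]);uy=np.array([-ux[1],ux[0],0]);o=np.array([549.8,-94.5,78])
for a,b in((-67.5,30),(-67.5,-30),(-45.5,30),(-45.5,-30),(-45.5,50),(-45.5,-50),(67.5,50),(67.5,-50)):
    p=proj(c,(o+a*ux+b*uy)/1000.)[0];cv2.drawMarker(im,tuple(int(v) for v in p),(255,0,255),0,10)
cv2.imwrite("pics/w2.png",im)
E
```

```text
t 9.83 tcp [568.5 -32.8 142.1] jaw -19.8 tilt [-0.001  0.    -1.   ] w 91.8 F [ 0.   0.1 -0.2] q [-0.54  0.5   0.73  1.85 -0.41  0.94  0.03]
shift cm [ 7.51  0.31 -0.16] spin -0.003 or 3.139
```

View pics/w2.png

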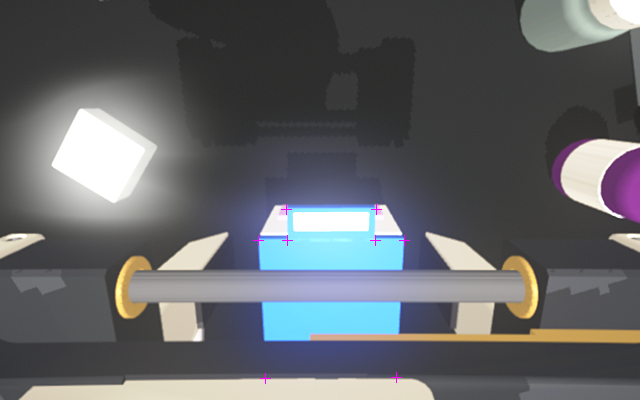

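Predicted tab corners at (287,209), (376,209) lie on the tab, so the lid pose is right. Descend and pinch the tab gently across its 60 mm width.

>>> move_arm --deltas '[[[1, 2, 0.31, -0.16, 0], [1, 2, 0, 0, 0], [1, 1.5, 0, 0, 0], [1, 1, 0, 0, 0], [1, 1, 0, 0, 0], [1, 0, 0, 0, 0], [0.26, 0, 0, 0, 0], [0.26, 0, 0, 0, 0], [0.26, 0, 0, 0, 0], [0.26, 0, 0, 0, 0]]]'

```text
clock: 10.72
tool_pos: [0.5729, -0.0322, 0.068]
eef_rot: [2.061, 1.57, 0.149]
wrist_force: [0.1, 0.1, 0.2]
grip_width: 0.0701
```

>>> move_arm --deltas '[[[0.26, 0, 0, 0, 0], [0.26, 0, 0, 0, 0], [0.26, 0, 0, 0, 0], [0.26, 0, 0, 0, 0], [0.26, 0, 0, 0, 0], [0.26, 0, 0, 0, 0]]]'

```text
clock: 11.22
tool_pos: [0.5726, -0.032, 0.0675]
eef_rot: [2.538, 1.57, 0.627]
wrist_force: [-1.3, 0.9, 6.0]
grip_width: 0.0589
```

>>> move_arm --deltas '[[[0.26, -0.5, 0, 0, 0], [0.26, -0.5, 0, 0, 0], [0.26, -0.5, 0, 0, 0], [0.26, 0, 0, 0, 0], [0.26, 0, 0, 0, 0]]]'

```text
clock: 11.63
tool_pos: [0.5727, -0.0321, 0.0826]
eef_rot: [2.042, 1.57, 0.13]
wrist_force: [-0.4, 0.6, -1.7]
grip_width: 0.0592
```

```bash
python3 - <<'E'
from h import *
plan(571.9,-32.3,67,-19.6)
a=cam("side")[0][150:260,270:390];b=cam("wrist")[0]
cv2.imwrite("pics/a3.png",np.hstack([cv2.resize(a,None,fx=3.3,fy=3.3)[:363],cv2.resize(b[120:400,200:450],(324,363))]))
E
```

```text
t 11.63 tcp [572.7 -32.1  82.6] jaw -19.5 tilt [ 0.001  0.    -1.   ] w 59.2 F [-0.4  0.6 -1.7] q [-0.5   0.58  0.67  1.9  -0.48  0.83  0.09]
shift cm [ 1.56 -0.07  0.04] spin 0.001 or -3.141
```

View pics/a3.png

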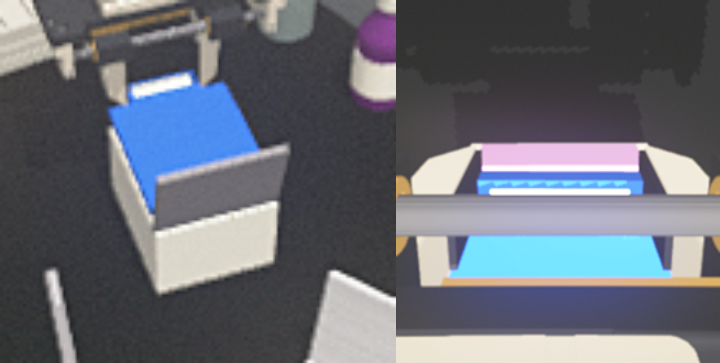

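```bash
cat > lid.py <<'E'
from h import *
ux=np.array([np.cos(np.radians(-109.6)),np.sin(np.radians(-109.6)),0]);uy=np.array([-ux[1],ux[0],0]);uz=np.array([0,0,1.])
D0=np.array([549.8,-94.5,0])+3.5*ux   # dish origin
def lidpts(theta,piv,pts):
    "piv=(x,z) of lower back corner in dish frame; pts lid coords"
    c,s=np.cos(theta),np.sin(theta); out=[]
    for x,y,z in pts:
        dx=x-67.5; X=piv[0]+dx*c+z*s; Z=piv[1]-dx*s+z*c
        out.append(D0+X*ux+y*uy+Z*uz)
    return np.array(out)/1000
E
python3 - <<'E'
from lid import *
c=cam("side");im=c[0]
k=5;x0,y0=295,160
g=cv2.resize(im[y0:y0+90,x0:x0+75],None,fx=k,fy=k,interpolation=cv2.INTER_CUBIC);g2=g.copy()
pts=[(-45.5,-50,8),(67.5,-50,8),(67.5,50,8),(-45.5,50,8)]
for img,(t,p) in((g,(np.arcsin(15/129.5),(64,70))),(g2,(0,(64,85)))):
    q=(proj(c,lidpts(t,p,pts))-[x0,y0]+.5)*k
    cv2.polylines(img,[q.astype(int)],True,(0,0,255),1)
cv2.imwrite("pics/b3.png",np.hstack([g,g2]))
E
```

```text
(no output)
```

View pics/b3.png

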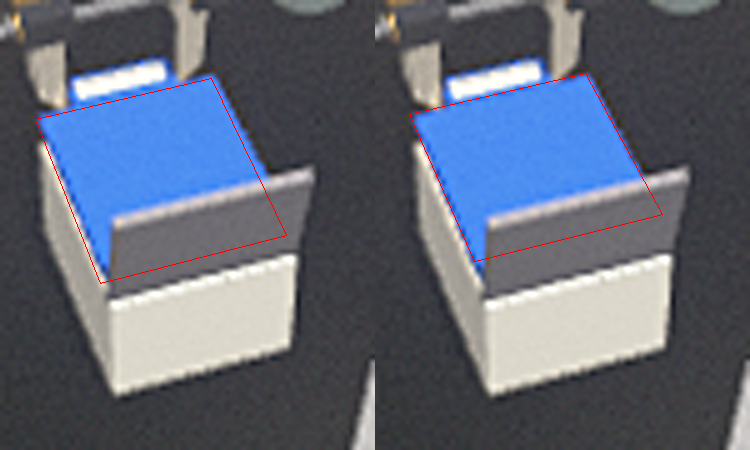

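The blue reaches down to (108,280), which fits the left outline. So the lid tilts about its back edge and turns in the light pinch, as wanted. Compute the arc.

```bash
python3 - <<'E'
from lid import *
def tcp(t):
    s,c=np.sin(t),np.cos(t)
    return np.array([64-8*s-129.5*c+4*s-4.5, 70+8*max(0,-c)+129.5*s+4*c-6.5])
th=np.linspace(.116,1.76,21);P=np.array([tcp(t) for t in th]);d=np.diff(P,axis=0)/10
print(np.round(th[::5],2).tolist(),P[-1],[[round(-b,2),round(a,2)] for a,b in d])
E
```

```text
[0.12, 0.53, 0.94, 1.35, 1.76] [ 79.92733337 191.44129142] [[np.float64(-1.05), np.float64(0.13)], [np.float64(-1.03), np.float64(0.22)], [np.float64(-1.0), np.float64(0.31)], [np.float64(-0.97), np.float64(0.39)], [np.float64(-0.93), np.float64(0.47)], [np.float64(-0.88), np.float64(0.54)], [np.float64(-0.83), np.float64(0.62)], [np.float64(-0.77), np.float64(0.69)], [np.float64(-0.71), np.float64(0.75)], [np.float64(-0.64), np.float64(0.81)], [np.float64(-0.57), np.float64(0.86)], [np.float64(-0.49), np.float64(0.91)], [np.float64(-0.41), np.float64(0.95)], [np.float64(-0.33), np.float64(0.99)], [np.float64(-0.24), np.float64(1.02)], [np.float64(-0.16), np.float64(1.04)], [np.float64(-0.07), np.float64(1.06)], [np.float64(-0.0), np.float64(1.06)], [np.float64(0.04), np.float64(1.06)], [np.float64(0.12), np.float64(1.06)]]
```

>>> move_arm --deltas '[[[0.26, -1.05, 0, 0.13, 0], [0.26, -1.03, 0, 0.22, 0], [0.26, -1.0, 0, 0.31, 0], [0.26, -0.97, 0, 0.39, 0], [0.26, -0.93, 0, 0.47, 0], [0.26, -0.88, 0, 0.54, 0], [0.26, 0, 0, 0, 0]]]'

```text
clock: 12.37
tool_pos: [0.5668, -0.0484, 0.1433]
eef_rot: [2.988, 1.564, 1.078]
wrist_force: [1.2, 11.5, -0.4]
grip_width: 0.0594
```

>>> move_arm --deltas '[[[0.26, -0.83, 0, 0.62, 0], [0.26, -0.77, 0, 0.69, 0], [0.26, -0.71, 0, 0.75, 0], [0.26, -0.64, 0, 0.81, 0], [0.26, -0.57, 0, 0.86, 0], [0.26, -0.49, 0, 0.91, 0], [0.26, 0, 0, 0, 0]]]'

```text
clock: 12.95
tool_pos: [0.5591, -0.0702, 0.1861]
eef_rot: [3.083, 1.535, 1.189]
wrist_force: [11.8, 77.6, 33.2]
grip_width: 0.0597
```

```bash
python3 - <<'E'
from lid import *
plan(572,-32,67,-19.6)
c=cam("side");im=c[0]
k=5;x0,y0=295,110
g=cv2.resize(im[y0:y0+115,x0:x0+75],None,fx=k,fy=k,interpolation=cv2.INTER_CUBIC)
t=1.1; q=(proj(c,lidpts(t,(64-8*np.sin(t),70),[(-45.5,-50,8),(67.5,-50,8),(67.5,50,8),(-45.5,50,8)]))-[x0,y0]+.5)*k
g2=g.copy();cv2.polylines(g2,[q.astype(int)],True,(0,0,255),1)
cv2.imwrite("pics/b4.png",np.hstack([g,g2]))
E
```

```text
t 12.95 tcp [559.1 -70.2 186.1] jaw -18.5 tilt [ 0.013  0.033 -0.999] w 59.7 F [11.8 77.6 33.2] q [-0.48  0.43  0.74  1.83 -0.38  1.01  0.1 ]
shift cm [ 1.204e+01 -1.000e-02 -3.600e+00] spin 0.019 or -3.123
```

View pics/b4.png

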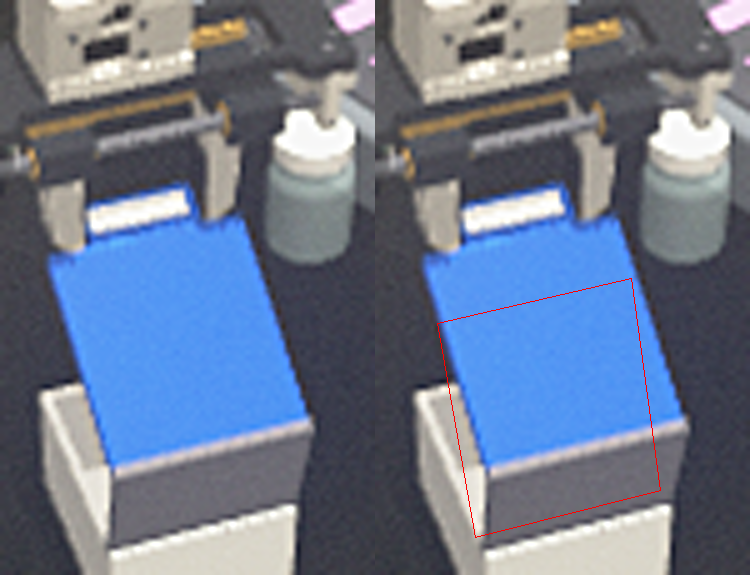

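The lid stopped turning in the grip and its back edge is jammed on the rest, with 77 N at the wrist. Backing off at once.

>>> move_arm --deltas '[[[0.26, 0, 0, -0.5, 0], [0.26, 0, 0, -0.5, 0], [0.26, 0, 0, -0.5, 0], [0.26, 0, 0, -0.5, 0], [0.26, 0, 0, -0.3, 0], [0.26, 0, 0, 0, 0]]]'

```text
clock: 13.5
tool_pos: [0.56, -0.0675, 0.1823]
eef_rot: [3.01, 1.563, 1.103]
wrist_force: [3.7, 18.5, 5.9]
grip_width: 0.0596
```

```bash
cat > fit.py <<'E'
from lid import *
from scipy.optimize import least_squares
def state():
    s=r.read_state();P=s["tool_pos"]*1000-D0
    return np.array([P@ux,P@uy,P[2]]),s
def tilt():
    "lid tilt from its blue outline side edges in the side view: lid assumed turning on the tab point A above TCP"
    d,s=state();c=cam("side");hsv=cv2.cvtColor(c[0],cv2.COLOR_BGR2HSV);H,S,V=[hsv[...,i].astype(int) for i in range(3)]
    m=((H>100)&(H<125)&(S>120)&(V>60)).astype(np.uint8);m[:, :280]=0;m[:,400:]=0;m[:100]=0;m[300:]=0
    k,l,st,ce=cv2.connectedComponentsWithStats(m);j=1+np.argmax(st[1:,4])
    ct=cv2.findContours((l==j).astype(np.uint8),0,1)[0][0].reshape(-1,2)
    hull=cv2.approxPolyDP(cv2.convexHull(ct),3,True).reshape(-1,2)
    return d,s,c,hull,st[j]
E
python3 - <<'E'
from fit import *
d,s,c,h,st=tilt();print("tcp dish",np.round(d,1),"F",np.round(s["wrist_force"],1),"hull",h.tolist(),st)
print(np.round(s["eef_rot"],3))
A=d+np.array([4.5,0,6.5])
for t in np.radians([0,10,20,30,40,50,60]):
    ct,sn=np.cos(t),np.sin(t)
    piv=(A[0]+129.5*ct-4*sn,A[2]-129.5*sn-4*ct)
    print(round(np.degrees(t)),np.round(piv,1),np.round(proj(c,lidpts(t,piv,[(-45.5,-50,8),(67.5,-50,8),(67.5,50,8),(-45.5,50,8)]))).tolist())
E
```

```text
tcp dish [-32.4   0.5 182.3] F [ 3.7 18.5  5.9] hull [[332, 147], [342, 153], [356, 192], [317, 203], [304, 162], [312, 151]] [ 304  147   53   57 1838]
[3.01  1.563 1.103]
0 [101.6 184.8] [[304.0, 162.0], [318.0, 193.0], [360.0, 183.0], [343.0, 154.0]]
10 [ 99.  162.4] [[304.0, 163.0], [318.0, 200.0], [359.0, 190.0], [343.0, 155.0]]
20 [ 92.5 140.8] [[304.0, 164.0], [318.0, 205.0], [358.0, 195.0], [343.0, 156.0]]
30 [ 82.3 120.6] [[304.0, 165.0], [317.0, 209.0], [356.0, 199.0], [342.0, 156.0]]
40 [ 68.8 102.5] [[304.0, 165.0], [315.0, 210.0], [354.0, 201.0], [342.0, 157.0]]
50 [52.3 87.1] [[304.0, 166.0], [314.0, 211.0], [351.0, 201.0], [342.0, 157.0]]
60 [33.4 74.7] [[304.0, 166.0], [312.0, 209.0], [348.0, 200.0], [342.0, 158.0]]
```

>>> move_arm --deltas '[[[0.26, 0, 0, -1, 0], [0.26, 0, 0, -1, 0], [0.26, 0.5, 0, -0.5, 0], [0.26, 1, 0, 0, 0], [0.26, 1, 0, 0, 0], [0.26, 1, 0, 0, 0], [0.26, 0.5, 0, 0, 0], [0.26, 0, 0, 0, 0]]]'

```text
clock: 14.22
tool_pos: [0.5647, -0.0506, 0.1391]
eef_rot: [-1.081, 1.568, -2.994]
wrist_force: [-0.6, -0.3, -1.5]
grip_width: 0.0595
```

```bash
python3 - <<'E'
from fit import *
d,s,c,h,st=tilt();print("tcp dish",np.round(d,1),"F",np.round(s["wrist_force"],1),"hull",h.tolist(),st)
A=d+np.array([4.5,0,6.5])
for t in np.radians([0,10,20,30,40]):
    ct,sn=np.cos(t),np.sin(t)
    piv=(A[0]+129.5*ct-4*sn,A[2]-129.5*sn-4*ct)
    print(round(np.degrees(t)),np.round(piv,1),np.round(proj(c,lidpts(t,piv,[(-67.5,-30,8),(-67.5,30,8),(-45.5,-50,8),(67.5,-50,8),(67.5,50,8),(-45.5,50,8)]))).tolist())
k=5;x0,y0=290,130
g=cv2.resize(c[0][y0:y0+110,x0:x0+75],None,fx=k,fy=k,interpolation=cv2.INTER_CUBIC)
w=cam("wrist")[0][100:400,180:470]
cv2.imwrite("pics/b5.png",np.hstack([g,cv2.resize(w,(420,550))]))
E
```

```text
tcp dish [-49.8  -0.6 139.1] F [-0.6 -0.3 -1.5] hull [[350, 194], [315, 211], [302, 171], [311, 160], [329, 157], [339, 163]] [ 302  157   49   55 1454]
0 [ 84.2 141.6] [[308.0, 164.0], [330.0, 159.0], [303.0, 171.0], [316.0, 201.0], [356.0, 192.0], [340.0, 163.0]]
10 [ 81.5 119.2] [[308.0, 164.0], [330.0, 159.0], [303.0, 172.0], [316.0, 208.0], [356.0, 198.0], [340.0, 164.0]]
20 [75.  97.5] [[308.0, 164.0], [330.0, 159.0], [303.0, 173.0], [316.0, 212.0], [354.0, 203.0], [340.0, 165.0]]
30 [64.8 77.4] [[308.0, 164.0], [330.0, 159.0], [303.0, 174.0], [315.0, 216.0], [353.0, 206.0], [340.0, 165.0]]
40 [51.3 59.3] [[308.0, 164.0], [330.0, 159.0], [303.0, 174.0], [314.0, 217.0], [350.0, 208.0], [339.0, 166.0]]
```

View pics/b5.png

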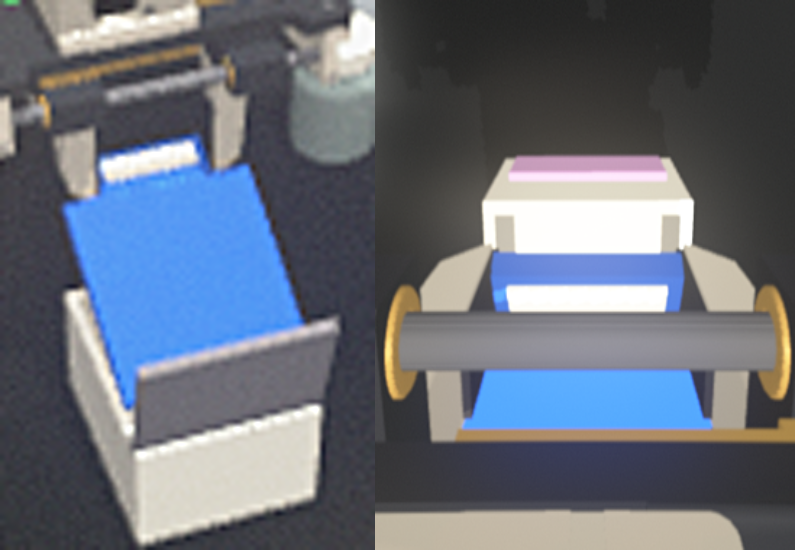

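The lid hangs free in the pinch at about 22°: its side edge runs from (304,171) to (316,212) in full-frame pixels. I'll set the back edge down on the ledge and try a lighter pinch.

>>> move_arm --deltas '[[[0.26, 0.5, 0, -0.5, 0], [0.26, 1, 0, -0.3, 0], [0.26, 1, 0, 0, 0], [0.26, 0.5, 0, 0, 0], [0.26, 0, 0, 0, 0], [0.26, 0, 0, 0, 0]]]'

```text
clock: 14.82
tool_pos: [0.5688, -0.0424, 0.1107]
eef_rot: [-1.514, 1.57, 2.857]
wrist_force: [-0.2, 2.0, 1.1]
grip_width: 0.0596
```

>>> move_arm --deltas '[[[0.285, 0, 0, 0, 0], [0.285, 0, 0, 0, 0], [0.285, 0, 0, 0, 0], [0.285, 0, 0, 0, 0]]]'

```text
clock: 15.15
tool_pos: [0.5687, -0.0428, 0.1111]
eef_rot: [1.848, 1.571, -0.064]
wrist_force: [0.1, 1.2, 1.3]
grip_width: 0.0598
```

>>> move_arm --deltas '[[[0.285, -0.4, 0, 0.1, 0], [0.285, -0.4, 0, 0.1, 0], [0.285, -0.4, 0, 0.1, 0], [0.285, -0.4, 0, 0.1, 0], [0.285, -0.4, 0, 0.1, 0], [0.285, 0, 0, 0, 0], [0.285, 0, 0, 0, 0]]]'

```text
clock: 15.73
tool_pos: [0.5672, -0.0473, 0.1312]
eef_rot: [2.155, 1.57, 0.243]
wrist_force: [0.1, 0.2, -1.8]
grip_width: 0.0594
```

```bash
cat >> fit.py <<'E'
def edge(c):
    "left side edge line (lid y=-50) in side view, and best tilt + slip from it"
    hsv=cv2.cvtColor(c[0],cv2.COLOR_BGR2HSV);H,S,V=[hsv[...,i].astype(int) for i in range(3)]
    m=((H>100)&(H<125)&(S>120)&(V>60));m[:,:280]=0;m[:,400:]=0
    return m
def report():
    d,s,c,h,st=tilt();print("t",round(s["clock"],2),"tcp dish",np.round(d,1),"F",np.round(s["wrist_force"],1),"w",round(s["grip_width"]*1000,1),"hull",h.tolist())
    m=edge(c);A=d+np.array([4.5,0,6.5])
    rows=np.array([y for y in range(h[:,1].min()+18,h[:,1].max()-4)])
    lx=np.array([np.argmax(m[y]) for y in rows]);k=np.polyfit(rows,lx,1);print("left edge dx/dy %.3f"%k[0],"x at mid %.1f"%np.polyval(k,rows.mean()),rows.mean())
    for t in np.radians(range(0,110,10)):
        ct,sn=np.cos(t),np.sin(t);piv=(A[0]+129.5*ct-4*sn,A[2]-129.5*sn-4*ct)
        q=proj(c,lidpts(t,piv,[(-45.5,-50,8),(67.5,-50,8)]));g=(q[1]-q[0])
        print(round(np.degrees(t)),np.round(piv),"dx/dy %.3f"%(g[0]/g[1]),"| x at mid %.1f"%(q[0,0]+g[0]/g[1]*(rows.mean()-q[0,1])),q.round().tolist())
E
python3 -c "
from fit import *
report()"
```

```text
t 15.73 tcp dish [-53.8   0.6 131.2] F [ 0.1  0.2 -1.8] w 59.4 hull [[350, 194], [315, 211], [303, 172], [310, 162], [329, 158], [340, 165]]
left edge dx/dy 0.356 x at mid 308.6 191.0
0 [ 80. 134.] dx/dy 0.453 | x at mid 310.7 [[302.0, 173.0], [316.0, 203.0]]
10 [ 78. 111.] dx/dy 0.384 | x at mid 309.1 [[302.0, 174.0], [316.0, 209.0]]
20 [71. 90.] dx/dy 0.334 | x at mid 308.0 [[302.0, 174.0], [316.0, 213.0]]
30 [61. 70.] dx/dy 0.293 | x at mid 307.1 [[302.0, 175.0], [315.0, 217.0]]
40 [47. 51.] dx/dy 0.257 | x at mid 306.3 [[302.0, 176.0], [313.0, 218.0]]
50 [31. 36.] dx/dy 0.223 | x at mid 305.6 [[302.0, 176.0], [312.0, 218.0]]
60 [12. 24.] dx/dy 0.190 | x at mid 304.9 [[302.0, 176.0], [310.0, 217.0]]
70 [-9. 15.] dx/dy 0.155 | x at mid 304.2 [[302.0, 176.0], [308.0, 214.0]]
80 [-31.   9.] dx/dy 0.115 | x at mid 303.4 [[302.0, 176.0], [306.0, 210.0]]
90 [-53.   8.] dx/dy 0.066 | x at mid 302.4 [[301.0, 175.0], [303.0, 205.0]]
100 [-76.  11.] dx/dy 0.000 | x at mid 301.0 [[301.0, 175.0], [301.0, 200.0]]
```

>>> move_arm --deltas '[[[0.26, 0, 0, -0.7, 0], [0.26, 0.8, 0, -0.7, 0], [0.26, 1, 0, 0, 0], [0.26, 1, 0, 0, 0], [0.26, 0.8, 0, 0, 0], [0.26, 0.8, 0, 0, 0], [0.26, 0, 0, 0, 0], [0.297, 0, 0, 0, 0], [0.297, 0, 0, 0, 0], [0.297, 0, 0, 0, 0]]]'

```text
clock: 16.62
tool_pos: [0.5714, -0.0347, 0.087]
eef_rot: [-0.705, 1.57, -2.618]
wrist_force: [-0.2, -0.2, 0.1]
grip_width: 0.06
```

>>> move_arm --deltas '[[[0.297, -0.5, 0, 0.08, 0], [0.297, -0.5, 0, 0.1, 0], [0.297, -0.5, 0, 0.12, 0], [0.297, -0.5, 0, 0.14, 0], [0.297, -0.5, 0, 0.16, 0], [0.297, -0.5, 0, 0.18, 0], [0.297, 0, 0, 0, 0], [0.297, 0, 0, 0, 0]]]'

```text
clock: 17.28
tool_pos: [0.5694, -0.0415, 0.1173]
eef_rot: [2.128, 1.57, 0.216]
wrist_force: [-0.3, 0.4, -1.9]
grip_width: 0.0596
```

```bash
python3 -c "
from fit import *
report()" | head -9
```

```text
t 17.28 tcp dish [-60.    0.7 117.3] F [-0.3  0.4 -1.9] w 59.6 hull [[328, 161], [339, 166], [351, 194], [316, 209], [302, 174]]
left edge dx/dy 0.408 x at mid 308.8 191.5
0 [ 74. 120.] dx/dy 0.448 | x at mid 309.3 [[302.0, 175.0], [315.0, 205.0]]
10 [71. 97.] dx/dy 0.381 | x at mid 307.9 [[302.0, 176.0], [315.0, 211.0]]
20 [65. 76.] dx/dy 0.332 | x at mid 306.9 [[302.0, 177.0], [315.0, 216.0]]
30 [55. 56.] dx/dy 0.292 | x at mid 306.1 [[302.0, 178.0], [314.0, 219.0]]
40 [41. 38.] dx/dy 0.257 | x at mid 305.4 [[302.0, 178.0], [313.0, 220.0]]
50 [25. 22.] dx/dy 0.224 | x at mid 304.8 [[302.0, 178.0], [311.0, 220.0]]
60 [ 6. 10.] dx/dy 0.191 | x at mid 304.2 [[302.0, 179.0], [309.0, 218.0]]
```

>>> move_arm --deltas '[[[0.297, 0.8, 0, -0.4, 0], [0.297, 0.8, 0, -0.38, 0], [0.297, 0.8, 0, 0, 0], [0.297, 0.6, 0, 0, 0], [0.297, 0, 0, 0, 0], [0.301, 0, 0, 0, 0], [0.301, 0, 0, 0, 0], [0.301, 0, 0, 0, 0]]]'

```text
clock: 18.0
tool_pos: [0.5718, -0.0344, 0.0872]
eef_rot: [1.316, 1.571, -0.596]
wrist_force: [-1.2, 0.4, -0.5]
grip_width: 0.0599
```

>>> move_arm --deltas '[[[0.301, -0.5, 0, 0.08, 0], [0.301, -0.5, 0, 0.1, 0], [0.301, -0.5, 0, 0.12, 0], [0.301, -0.5, 0, 0.14, 0], [0.301, -0.5, 0, 0.16, 0], [0.301, -0.5, 0, 0.18, 0], [0.301, 0, 0, 0, 0], [0.301, 0, 0, 0, 0]]]'

```text
clock: 18.67
tool_pos: [0.5693, -0.0415, 0.1173]
eef_rot: [2.165, 1.57, 0.253]
wrist_force: [0.7, 0.9, -1.9]
grip_width: 0.0597
```

```bash
python3 -c "
from fit import *
report()" | head -7
```

```text
t 18.67 tcp dish [-60.    0.6 117.3] F [ 0.7  0.9 -1.9] w 59.7 hull [[328, 161], [338, 166], [350, 194], [316, 210], [302, 175]]
left edge dx/dy 0.393 x at mid 308.7 192.0
0 [ 74. 120.] dx/dy 0.448 | x at mid 309.5 [[302.0, 175.0], [315.0, 205.0]]
10 [71. 97.] dx/dy 0.381 | x at mid 308.1 [[302.0, 176.0], [315.0, 211.0]]
20 [65. 76.] dx/dy 0.332 | x at mid 307.1 [[302.0, 177.0], [315.0, 216.0]]
30 [55. 56.] dx/dy 0.292 | x at mid 306.3 [[302.0, 178.0], [314.0, 219.0]]
40 [41. 38.] dx/dy 0.257 | x at mid 305.5 [[302.0, 178.0], [313.0, 220.0]]
```

>>> move_arm --deltas '[[[0.301, 0.8, 0, -0.4, 0], [0.301, 0.8, 0, -0.38, 0], [0.301, 0.7, 0, 0, 0], [0.301, 0.5, 0, 0, 0], [0.301, 0, 0, 0, 0], [0.303, 0, 0, 0, 0], [0.303, 0, 0, 0, 0], [0.303, 0, 0, 0, 0]]]'

```text
clock: 19.38
tool_pos: [0.5718, -0.0344, 0.0891]
eef_rot: [1.317, 1.571, -0.595]
wrist_force: [0.0, -0.2, -2.2]
grip_width: 0.0601
```

>>> move_arm --deltas '[[[0.303, -0.5, 0, 0.08, 0], [0.303, -0.5, 0, 0.1, 0], [0.303, -0.5, 0, 0.12, 0], [0.303, -0.5, 0, 0.14, 0], [0.303, -0.5, 0, 0.16, 0], [0.303, -0.5, 0, 0.18, 0], [0.303, 0, 0, 0, 0], [0.303, 0, 0, 0, 0]]]'

```text
clock: 20.05
tool_pos: [0.5693, -0.0415, 0.1193]
eef_rot: [2.18, 1.57, 0.268]
wrist_force: [-1.1, -0.7, -2.1]
grip_width: 0.06
```

```bash
python3 -c "
from fit import *
report()" | head -7
```

```text
t 20.05 tcp dish [-60.    0.6 119.3] F [-1.1 -0.7 -2.1] w 60.0 hull [[328, 161], [339, 166], [350, 194], [316, 211], [302, 174], [315, 163]]
left edge dx/dy 0.372 x at mid 308.7 192.5
0 [ 74. 122.] dx/dy 0.449 | x at mid 309.9 [[302.0, 175.0], [315.0, 204.0]]
10 [71. 99.] dx/dy 0.382 | x at mid 308.5 [[302.0, 175.0], [315.0, 210.0]]
20 [65. 78.] dx/dy 0.332 | x at mid 307.4 [[302.0, 176.0], [315.0, 215.0]]
30 [55. 58.] dx/dy 0.292 | x at mid 306.5 [[302.0, 177.0], [314.0, 218.0]]
40 [41. 40.] dx/dy 0.257 | x at mid 305.8 [[302.0, 178.0], [313.0, 219.0]]
```

>>> move_arm --deltas '[[[0.305, 0, 0, 0, 0], [0.305, 0, 0, 0, 0], [0.305, 0, 0, 0, 0], [0.305, 0, 0, 0, 0]]]'

```text
clock: 20.43
tool_pos: [0.569, -0.0414, 0.1188]
eef_rot: [-1.174, 1.57, -3.086]
wrist_force: [-1.0, 0.1, -1.0]
grip_width: 0.0603
```

```bash
python3 -c "
from fit import *
report()" | head -5
```

```text
t 20.43 tcp dish [-60.    0.3 118.8] F [-1.   0.1 -1. ] w 60.3 hull [[328, 161], [339, 168], [348, 194], [315, 214], [302, 175], [309, 165]]
left edge dx/dy 0.341 x at mid 308.2 194.0
0 [ 74. 121.] dx/dy 0.449 | x at mid 310.6 [[302.0, 175.0], [315.0, 204.0]]
10 [71. 99.] dx/dy 0.382 | x at mid 309.0 [[302.0, 176.0], [315.0, 211.0]]
20 [65. 77.] dx/dy 0.332 | x at mid 307.8 [[302.0, 176.0], [315.0, 215.0]]
```

>>> move_arm --deltas '[[[0.307, 0, 0, 0, 0], [0.307, 0, 0, 0, 0], [0.307, 0, 0, 0, 0], [0.307, 0, 0, 0, 0]]]'

```text
clock: 20.82
tool_pos: [0.5692, -0.0414, 0.119]
eef_rot: [2.521, 1.571, 0.609]
wrist_force: [0.1, 0.3, -0.4]
grip_width: 0.0601
```

```bash
python3 -c "
from fit import *
report()" | head -5
```

```text
t 20.82 tcp dish [-60.1   0.5 119. ] F [ 0.1  0.3 -0.4] w 60.1 hull [[348, 194], [315, 214], [302, 175], [309, 165], [328, 161], [339, 168]]
left edge dx/dy 0.341 x at mid 308.2 194.0
0 [ 74. 121.] dx/dy 0.449 | x at mid 310.6 [[302.0, 175.0], [315.0, 204.0]]
10 [71. 99.] dx/dy 0.382 | x at mid 309.0 [[302.0, 176.0], [315.0, 210.0]]
20 [65. 77.] dx/dy 0.332 | x at mid 307.9 [[302.0, 176.0], [315.0, 215.0]]
```

At a command of 0.305 to 0.307 the pinch lets the lid swing while still holding the tab, and the back edge is on the ledge again at about 23°. I'll continue the arc slowly with that grip.

>>> move_arm --deltas '[[[0.306, -0.58, 0, 0.25, 0], [0.306, -0.56, 0, 0.28, 0], [0.306, -0.55, 0, 0.31, 0], [0.306, -0.53, 0, 0.34, 0], [0.306, 0, 0, 0, 0], [0.306, 0, 0, 0, 0]]]'

```text
clock: 21.37
tool_pos: [0.5655, -0.0529, 0.1417]
eef_rot: [2.032, 1.569, 0.119]
wrist_force: [1.1, 0.3, -1.7]
grip_width: 0.0598
```

```bash
python3 -c "
from fit import *
report()" | head -8
```

```text
t 21.37 tcp dish [-47.9   0.9 141.7] F [ 1.1  0.3 -1.7] w 59.8 hull [[349, 194], [315, 214], [303, 172], [311, 161], [330, 157], [340, 164]]
left edge dx/dy 0.296 x at mid 308.7 192.0
0 [ 86. 144.] dx/dy 0.456 | x at mid 312.4 [[303.0, 171.0], [317.0, 201.0]]
10 [ 83. 122.] dx/dy 0.386 | x at mid 310.7 [[303.0, 172.0], [317.0, 207.0]]
20 [ 77. 100.] dx/dy 0.335 | x at mid 309.4 [[303.0, 173.0], [316.0, 212.0]]
30 [67. 80.] dx/dy 0.293 | x at mid 308.4 [[303.0, 173.0], [315.0, 215.0]]
40 [53. 62.] dx/dy 0.257 | x at mid 307.5 [[303.0, 174.0], [314.0, 217.0]]
50 [37. 46.] dx/dy 0.223 | x at mid 306.7 [[303.0, 174.0], [312.0, 217.0]]
```

>>> move_arm --deltas '[[[0.308, 0, 0, -0.2, 0], [0.308, 0, 0, 0, 0], [0.308, 0, 0, 0, 0], [0.309, 0, 0, 0, 0], [0.309, 0, 0, 0, 0], [0.309, 0, 0, 0, 0]]]'

```text
clock: 21.92
tool_pos: [0.5658, -0.0506, 0.141]
eef_rot: [-1.185, 1.571, -3.097]
wrist_force: [0.3, 0.2, -0.4]
grip_width: 0.06
```

```bash
python3 -c "
from fit import *
report()" | head -8
```

```text
t 21.92 tcp dish [-50.2   0.4 141. ] F [ 0.3  0.2 -0.4] w 60.0 hull [[336, 174], [346, 195], [315, 213], [301, 183], [308, 174]]
left edge dx/dy 0.422 x at mid 309.0 200.0
0 [ 84. 144.] dx/dy 0.456 | x at mid 316.0 [[303.0, 171.0], [316.0, 201.0]]
10 [ 81. 121.] dx/dy 0.386 | x at mid 313.7 [[303.0, 171.0], [316.0, 207.0]]
20 [75. 99.] dx/dy 0.335 | x at mid 311.9 [[303.0, 172.0], [316.0, 212.0]]
30 [64. 79.] dx/dy 0.293 | x at mid 310.6 [[303.0, 173.0], [315.0, 215.0]]
40 [51. 61.] dx/dy 0.257 | x at mid 309.4 [[303.0, 174.0], [314.0, 217.0]]
50 [34. 46.] dx/dy 0.223 | x at mid 308.3 [[302.0, 174.0], [312.0, 217.0]]
```

The tab slipped out at 0.309 and the lid fell back onto the dish. I'll clear the gripper and measure the lid again.

>>> move_arm --deltas '[[[1, 0, 0, 0, 0], [1, -1, 0, -2, 0], [1, -2, 0, -3, 0], [1, -2, 0, -3, 0], [1, -1, 0, -3, 0], [1, 0, 0, 0, 0]]]'

```text
clock: 22.47
tool_pos: [0.6055, 0.0607, 0.2029]
eef_rot: [2.645, 1.566, 0.741]
wrist_force: [0.9, 0.4, -1.6]
grip_width: 0.091
```

```bash
cat > lidtop.py <<'E'
from lid import *
def lidrect(z=.078):
    c=cam("top");hsv=cv2.cvtColor(c[0],cv2.COLOR_BGR2HSV);H,S,V=[hsv[...,i].astype(int) for i in range(3)]
    m=((H>100)&(H<125)&(S>120)&(V>60)).astype(np.uint8);m[:160]=0;m[240:]=0;m[:,:270]=0;m[:,:360]*=1;m[:,440:]=0
    k,l,st,ce=cv2.connectedComponentsWithStats(m);j=1+np.argmax(st[1:,4]);ct=np.argwhere(l==j)[:,::-1]
    P=onz(c,ct,z)*1000-D0; Q=np.c_[P@ux,P@uy]
    rc=cv2.minAreaRect(Q.astype(np.float32));print(st[j],"dish-frame ctr",np.round(rc[0],1),"size",np.round(rc[1],1),rc[2]);print(np.round(cv2.boxPoints(rc)).tolist())
    return c,Q
E
python3 -c "
from lidtop import *
lidrect();plan(0,0,0)
from fit import *
d,s,c,h,st=tilt();print(h.tolist());P=[(-67.5,-30,8),(-67.5,30,8),(-45.5,-50,8),(67.5,-50,8),(67.5,50,8),(-45.5,50,8)]
print(proj(c,lidpts(0,(64,70),P)).round(1).tolist())"
```

```text
[ 278  169   62   53 1861] dish-frame ctr [-16.3   1.3] size [136.4 102.8] 0.15199896693229675
[[-85.0, 53.0], [-84.0, -50.0], [52.0, -50.0], [52.0, 53.0]]
t 22.52 tcp [604.1  57.3 201.8] jaw -19.2 tilt [ 0.002  0.002 -1.   ] w 91.5 F [ 0.3 -1.7 -0.9] q [-0.69  0.5   0.75  1.7  -0.38  1.1  -0.15]
shift cm [ 20.05 -55.2   25.31] 
[[327, 170], [336, 174], [346, 195], [315, 213], [301, 182], [308, 174]]
[[306.4, 179.7], [327.0, 174.9], [301.7, 186.5], [314.5, 215.9], [351.7, 206.4], [336.5, 178.3]]
```

```bash
python3 -c "
from lid import *
p=D0-82.5*ux+1*uy;print(p);plan(p[0],p[1],72,-19.6)"
```

```text
[577.24273146 -20.4129128    0.        ]
t 22.57 tcp [603.1  54.6 201.2] jaw -19.4 tilt [ 0.001  0.    -1.   ] w 91.7 F [-0.1 -0.4 -0.4] q [-0.69  0.5   0.75  1.7  -0.38  1.09 -0.15]
shift cm [12.92  0.05  7.94] spin 0.004 or -3.137
```

>>> move_arm --deltas '[[[0.8, 0, 0.05, 2.6, 0], [0.8, 1, 0, 2.6, 0], [0.8, 2, 0, 2.74, 0], [0.8, 2.5, 0, 0, 0], [0.8, 2.5, 0, 0, 0], [0.8, 2.5, 0, 0, 0], [0.8, 1.5, 0, 0, 0], [0.8, 0.9, 0, 0, 0], [0.8, 0, 0, 0, 0], [0.5, 0, 0, 0, 0]]]'

```text
clock: 23.4
tool_pos: [0.5763, -0.0229, 0.0723]
eef_rot: [-0.453, 1.57, -2.366]
wrist_force: [-1.0, -0.8, 0.8]
grip_width: 0.0794
```

>>> move_arm --deltas '[[[0.4, 0, 0, 0, 0], [0.304, 0, 0, 0, 0], [0.304, 0, 0, 0, 0], [0.304, 0, 0, 0, 0], [0.304, 0, 0, 0, 0], [0.304, 0, 0, 0, 0], [0.304, 0, 0, 0, 0], [0.304, 0, 0, 0, 0]]]'

```text
clock: 24.07
tool_pos: [0.5766, -0.0217, 0.0722]
eef_rot: [-2.72, 1.57, 1.652]
wrist_force: [-1.1, 1.8, 2.2]
grip_width: 0.0598
```

>>> move_arm --deltas '[[[0.304, -0.4, 0, 0, 0], [0.304, -0.4, 0, 0.05, 0], [0.304, -0.4, 0, 0.05, 0], [0.304, -0.4, 0, 0.1, 0], [0.304, -0.4, 0, 0.1, 0], [0.304, 0, 0, 0, 0], [0.304, 0, 0, 0, 0]]]'

```text
clock: 24.65
tool_pos: [0.5759, -0.0249, 0.0925]
eef_rot: [1.911, 1.57, -0.001]
wrist_force: [1.4, 0.5, -1.2]
grip_width: 0.0597
```

```bash
python3 -c "
from fit import *
report()" | head -8
```

```text
t 24.65 tcp dish [-77.8   1.2  92.5] F [ 1.4  0.5 -1.2] w 59.7 hull [[327, 166], [337, 170], [347, 195], [315, 213], [302, 178], [309, 169]]
left edge dx/dy 0.391 x at mid 308.2 196.0
0 [56. 95.] dx/dy 0.441 | x at mid 308.5 [[300.0, 178.0], [313.0, 207.0]]
10 [54. 73.] dx/dy 0.377 | x at mid 307.1 [[301.0, 179.0], [313.0, 213.0]]
20 [47. 51.] dx/dy 0.329 | x at mid 306.0 [[301.0, 180.0], [313.0, 217.0]]
30 [37. 31.] dx/dy 0.290 | x at mid 305.2 [[301.0, 180.0], [312.0, 220.0]]
40 [23. 13.] dx/dy 0.256 | x at mid 304.5 [[301.0, 181.0], [311.0, 221.0]]
50 [ 7. -3.] dx/dy 0.224 | x at mid 303.8 [[300.0, 181.0], [309.0, 221.0]]
```

>>> move_arm --deltas '[[[0.305, -0.76, 0, 0.14, 0], [0.305, -0.75, 0, 0.18, 0], [0.305, -0.74, 0, 0.23, 0], [0.305, -0.72, 0, 0.27, 0], [0.305, -0.7, 0, 0.32, 0], [0.305, 0, 0, 0, 0], [0.305, 0, 0, 0, 0]]]'

```text
clock: 25.28
tool_pos: [0.5722, -0.0358, 0.1295]
eef_rot: [2.094, 1.569, 0.182]
wrist_force: [0.5, -0.9, -1.1]
grip_width: 0.0601
```

```bash
python3 -c "
from fit import *
report()" | head -8
```

```text
t 25.28 tcp dish [-66.3   1.4 129.5] F [ 0.5 -0.9 -1.1] w 60.1 hull [[329, 158], [339, 164], [348, 195], [314, 212], [302, 172], [309, 162]]
left edge dx/dy 0.322 x at mid 308.0 191.5
0 [ 68. 132.] dx/dy 0.452 | x at mid 310.7 [[301.0, 170.0], [314.0, 200.0]]
10 [ 65. 110.] dx/dy 0.383 | x at mid 309.0 [[301.0, 171.0], [314.0, 206.0]]
20 [58. 88.] dx/dy 0.333 | x at mid 307.7 [[301.0, 172.0], [314.0, 210.0]]
30 [48. 68.] dx/dy 0.292 | x at mid 306.7 [[301.0, 173.0], [313.0, 214.0]]
40 [35. 50.] dx/dy 0.257 | x at mid 305.8 [[301.0, 173.0], [312.0, 215.0]]
50 [18. 34.] dx/dy 0.224 | x at mid 305.0 [[301.0, 173.0], [310.0, 215.0]]
```

>>> move_arm --deltas '[[[0.306, 0, 0, 0, 0], [0.306, 0, 0, 0, 0], [0.306, 0, 0, 0.1, 0], [0.306, -0.55, 0, 0.27, 0], [0.306, -0.55, 0, 0.3, 0], [0.306, -0.5, 0, 0.3, 0], [0.306, 0, 0, 0, 0], [0.306, 0, 0, 0, 0]]]'

```text
clock: 26.0
tool_pos: [0.5687, -0.0451, 0.1454]
eef_rot: [2.069, 1.57, 0.156]
wrist_force: [0.5, -0.3, -0.8]
grip_width: 0.0598
```

```bash
python3 -c "
from fit import *
report()" | head -8
```

```text
t 26.0 tcp dish [-56.4   1.2 145.4] F [ 0.5 -0.3 -0.8] w 59.8 hull [[330, 156], [340, 162], [348, 195], [314, 212], [303, 170], [310, 160]]
left edge dx/dy 0.289 x at mid 308.3 190.5
0 [ 78. 148.] dx/dy 0.458 | x at mid 312.2 [[302.0, 168.0], [315.0, 198.0]]
10 [ 75. 125.] dx/dy 0.387 | x at mid 310.3 [[302.0, 169.0], [316.0, 204.0]]
20 [ 68. 104.] dx/dy 0.335 | x at mid 308.9 [[302.0, 170.0], [315.0, 209.0]]
30 [58. 84.] dx/dy 0.293 | x at mid 307.8 [[302.0, 170.0], [314.0, 212.0]]
40 [45. 66.] dx/dy 0.257 | x at mid 306.9 [[302.0, 171.0], [313.0, 214.0]]
50 [28. 50.] dx/dy 0.223 | x at mid 306.0 [[302.0, 171.0], [311.0, 214.0]]
```

>>> move_arm --deltas '[[[0.306, -0.5, 0, 0.38, 0], [0.306, -0.5, 0, 0.4, 0], [0.306, -0.48, 0, 0.42, 0], [0.306, -0.46, 0, 0.45, 0], [0.306, 0, 0, 0, 0], [0.306, 0, 0, 0, 0]]]'

```text
clock: 26.55
tool_pos: [0.5632, -0.0606, 0.1647]
eef_rot: [2.204, 1.57, 0.291]
wrist_force: [-0.0, 0.8, -1.4]
grip_width: 0.0598
```

```bash
python3 -c "
from fit import *
report()" | head -8
```

```text
t 26.55 tcp dish [-39.9   1.2 164.7] F [-0.   0.8 -1.4] w 59.8 hull [[332, 154], [342, 161], [349, 194], [314, 212], [304, 170], [311, 159]]
left edge dx/dy 0.240 x at mid 308.9 189.5
0 [ 94. 167.] dx/dy 0.465 | x at mid 314.3 [[303.0, 166.0], [318.0, 197.0]]
10 [ 91. 145.] dx/dy 0.391 | x at mid 312.2 [[303.0, 167.0], [318.0, 203.0]]
20 [ 85. 123.] dx/dy 0.337 | x at mid 310.8 [[303.0, 168.0], [317.0, 208.0]]
30 [ 75. 103.] dx/dy 0.294 | x at mid 309.6 [[303.0, 168.0], [316.0, 211.0]]
40 [61. 85.] dx/dy 0.257 | x at mid 308.6 [[303.0, 169.0], [315.0, 213.0]]
50 [45. 69.] dx/dy 0.222 | x at mid 307.7 [[303.0, 169.0], [313.0, 213.0]]
```

>>> move_arm --deltas '[[[0.306, -0.42, 0, 0.58, 0], [0.306, -0.39, 0, 0.6, 0], [0.306, -0.36, 0, 0.63, 0], [0.306, -0.33, 0, 0.65, 0], [0.306, -0.3, 0, 0.66, 0], [0.306, 0, 0, 0, 0], [0.306, 0, 0, 0, 0]]]'

```text
clock: 27.18
tool_pos: [0.5525, -0.0903, 0.1825]
eef_rot: [2.222, 1.57, 0.309]
wrist_force: [0.1, 0.5, -0.8]
grip_width: 0.0598
```

```bash
python3 -c "
from fit import *
report()" | head -12
```

```text
t 27.18 tcp dish [ -8.4   1.1 182.5] F [ 0.1  0.5 -0.8] w 59.8 hull [[337, 156], [346, 163], [350, 194], [315, 213], [307, 171], [315, 160]]
left edge dx/dy 0.179 x at mid 310.6 191.0
0 [126. 185.] dx/dy 0.471 | x at mid 317.5 [[307.0, 168.0], [322.0, 200.0]]
10 [123. 163.] dx/dy 0.396 | x at mid 315.4 [[307.0, 169.0], [322.0, 207.0]]
20 [116. 141.] dx/dy 0.341 | x at mid 314.0 [[307.0, 170.0], [321.0, 212.0]]
30 [106. 121.] dx/dy 0.296 | x at mid 312.8 [[307.0, 171.0], [320.0, 216.0]]
40 [ 93. 103.] dx/dy 0.258 | x at mid 311.8 [[307.0, 172.0], [319.0, 217.0]]
50 [76. 87.] dx/dy 0.222 | x at mid 310.8 [[307.0, 172.0], [317.0, 217.0]]
60 [57. 75.] dx/dy 0.186 | x at mid 309.9 [[306.0, 172.0], [315.0, 216.0]]
70 [37. 66.] dx/dy 0.148 | x at mid 309.0 [[306.0, 172.0], [312.0, 213.0]]
80 [15. 61.] dx/dy 0.106 | x at mid 307.9 [[306.0, 172.0], [310.0, 209.0]]
90 [-8. 60.] dx/dy 0.054 | x at mid 306.6 [[306.0, 171.0], [307.0, 204.0]]
```

>>> move_arm --deltas '[[[0.306, -0.15, 0, 0.8, 0], [0.306, -0.3, 0, 0.85, 0], [0.306, -0.3, 0, 0.9, 0], [0.306, -0.2, 0, 0.9, 0], [0.306, -0.1, 0, 0.9, 0], [0.306, -0.05, 0, 0.9, 0], [0.306, 0, 0, 0, 0], [0.306, 0, 0, 0, 0]]]'

```text
clock: 27.9
tool_pos: [0.5347, -0.1399, 0.1932]
eef_rot: [-1.923, 1.571, 2.447]
wrist_force: [-0.8, 0.7, -0.6]
grip_width: 0.0601
```

```bash
python3 -c "
from fit import *
report()" | tail -n +1 | awk 'NR<3||NR>8'
```

```text
t 27.9 tcp dish [ 44.3   1.  193.2] F [-0.8  0.7 -0.6] w 60.1 hull [[345, 166], [353, 172], [353, 193], [316, 216], [313, 180], [322, 170]]
left edge dx/dy 0.076 x at mid 314.2 197.5
60 [110.  86.] dx/dy 0.182 | x at mid 315.6 [[313.0, 183.0], [321.0, 228.0]]
70 [89. 77.] dx/dy 0.142 | x at mid 314.7 [[313.0, 183.0], [319.0, 225.0]]
80 [67. 71.] dx/dy 0.096 | x at mid 313.7 [[312.0, 183.0], [316.0, 220.0]]
90 [45. 70.] dx/dy 0.039 | x at mid 312.5 [[312.0, 182.0], [313.0, 215.0]]
100 [22. 73.] dx/dy -0.038 | x at mid 311.0 [[312.0, 182.0], [311.0, 208.0]]
```

>>> move_arm --deltas '[[[0.306, 0, 0, 0.9, 0], [0.306, 0, 0, 0.9, 0], [0.306, 0.05, 0, 0.9, 0], [0.306, 0.1, 0, 0.8, 0], [0.306, 0, 0, 0, 0], [0.306, 0, 0, 0, 0]]]'

```text
clock: 28.45
tool_pos: [0.523, -0.1731, 0.1919]
eef_rot: [1.428, 1.571, -0.485]
wrist_force: [-1.7, -0.9, 2.6]
grip_width: 0.0597
```

```bash
python3 -c "
from fit import *
report()" | tail -n +1 | awk 'NR<3||NR>9'
```

```text
t 28.45 tcp dish [ 79.5   1.1 191.9] F [-1.7 -0.9  2.6] w 59.7 hull [[357, 180], [355, 193], [316, 212], [317, 190], [328, 180], [346, 176]]
left edge dx/dy -0.099 x at mid 316.4 200.5
70 [125.  75.] dx/dy 0.137 | x at mid 318.3 [[317.0, 193.0], [323.0, 236.0]]
80 [103.  70.] dx/dy 0.088 | x at mid 317.7 [[317.0, 193.0], [320.0, 231.0]]
90 [80. 69.] dx/dy 0.027 | x at mid 316.9 [[317.0, 193.0], [318.0, 225.0]]
100 [58. 72.] dx/dy -0.057 | x at mid 315.8 [[316.0, 192.0], [315.0, 218.0]]
```

The lid is at about 102°, with pivot (58,72), leaning on the rest. Release it and check that it stays.

>>> move_arm --deltas '[[[0.34, 0, 0, 0, 0], [0.4, 0, 0, 0, 0], [0.5, 0, 0, 0, 0], [0.5, 0, 0, 0, 0], [0.5, 0, 0, 0, 0], [0.5, 0, 0, 0, 0], [0.5, 0, 0, 0, 0], [0.5, 0, 0, 0, 0], [0.5, 0, 0, 0, 0], [0.5, 0, 0, 0, 0]]]'

```text
clock: 29.33
tool_pos: [0.5233, -0.1721, 0.1917]
eef_rot: [2.982, 1.571, 1.07]
wrist_force: [0.3, 1.0, 0.9]
grip_width: 0.0689
```

```bash
python3 -c "
from fit import *
report()
c=cam('side');k=5;x0,y0=290,130
g=cv2.resize(c[0][y0:y0+110,x0:x0+80],None,fx=k,fy=k,interpolation=cv2.INTER_CUBIC)
w=cam('wrist')[0][100:400,180:470]
cv2.imwrite('pics/b6.png',np.hstack([g,cv2.resize(w,(400,550))]))
" | awk 'NR<3||NR>9'
```

```text
t 29.33 tcp dish [ 78.5   1.1 191.7] F [0.3 1.  0.9] w 68.9 hull [[359, 183], [355, 193], [317, 202], [318, 192], [329, 184], [349, 178]]
left edge dx/dy -1.000 x at mid 317.5 196.5
70 [124.  75.] dx/dy 0.137 | x at mid 317.7 [[317.0, 193.0], [323.0, 236.0]]
80 [102.  70.] dx/dy 0.089 | x at mid 317.2 [[317.0, 193.0], [320.0, 231.0]]
90 [79. 69.] dx/dy 0.027 | x at mid 316.6 [[317.0, 192.0], [317.0, 225.0]]
100 [57. 71.] dx/dy -0.057 | x at mid 315.9 [[316.0, 192.0], [315.0, 218.0]]
```

View pics/b6.png

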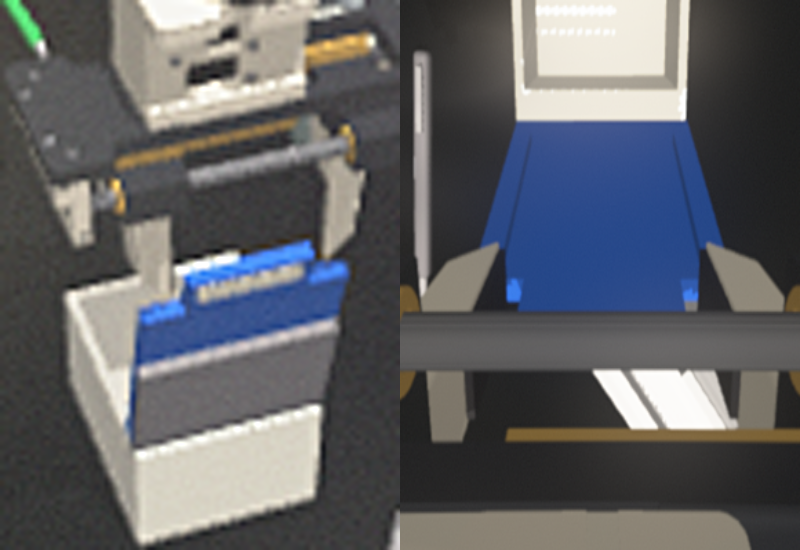

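The lid leans by itself on the rest, tab up at (300,270) in the crop, and the fingers are clear of it. Next I compute the stand's pose from the corners in the first crop and plan the regrip.

```bash
python3 - <<'E'
from lid import *
c=cam("top");im=c[0]
cr=lambda x,y:(275+(x+.5)/4.7-.5,170+(y-234+.5)/4.7-.5)
f=onz(c,[cr(523,550),cr(727,496)],0)*1000
t=onz(c,[cr(499,377),cr(728,330)],.095)*1000
b=onz(c,[cr(497,446),cr(700,403)],.012)*1000
for n,q in(("front base z0",f),("rest top z95",t),("rest foot z12",b)):
    d=q[1]-q[0];print(n,np.round(q[:,:2]).tolist(),"len",np.linalg.norm(d).round(),"yaw",np.degrees(np.arctan2(d[1],d[0])).round(1),"mid",q.mean(0)[:2].round(1))
np.set_printoptions(suppress=True)
# lines in the saved first image: bright profile across easel middle
plan(0,0,0)
p=D0+88*ux+1*uy;plan(p[0],p[1],187)
E
```

```text
front base z0 [[468.0, -300.0], [507.0, -416.0]] len 123.0 yaw -71.2 mid [ 487.4 -358.3]
rest top z95 [[547.0, -268.0], [581.0, -389.0]] len 125.0 yaw -74.2 mid [ 563.7 -328.4]
rest foot z12 [[525.0, -281.0], [558.0, -397.0]] len 120.0 yaw -73.9 mid [ 541.6 -339. ]
t 29.53 tcp [ 523.3 -172.1  191.7] jaw -19.5 tilt [ 0.  0. -1.] w 68.8 F [-0.2  0.3  0.5] q [-0.34  0.42  0.78  1.85 -0.34  1.02  0.24]
shift cm [ 19.17 -55.08   1.29] 
t 29.53 tcp [ 523.3 -172.1  191.7] jaw -19.5 tilt [ 0.  0. -1.] w 68.8 F [-0.2  0.3  0.5] q [-0.34  0.42  0.78  1.85 -0.34  1.02  0.24]
shift cm [ 0.47 -0.01  0.95]
```

>>> move_arm --deltas '[[[0.5, 0.2, 0, 0.45, 0], [0.5, 0.25, 0, 0.5, 0], [0.5, 0, 0, 0, 0], [0, 0, 0, 0, 0], [-1, 0, 0, 0, 0], [-1, 0, 0, 0, 0], [-1, 0, 0, 0, 0], [-1, 0, 0, 0, 0], [-1, 0, 0, 0, 0]]]'

```text
clock: 30.28
tool_pos: [0.5202, -0.181, 0.1873]
eef_rot: [2.403, 1.571, 0.491]
wrist_force: [-0.8, 0.0, -0.4]
grip_width: 0.0594
```

>>> move_arm --deltas '[[[-1, -0.5, 0, 0, 0], [-1, -1, 0, 0, 0], [-1, -2, 0, 0, 0], [-1, -2, 0, 0, 0], [-1, -2, 0, 0, 0], [-1, -2, 0, 0, 0], [-1, -1.5, 0, 0, 0], [-1, 0, 0, 0, 0]]]'

```text
clock: 30.95
tool_pos: [0.5215, -0.182, 0.301]
eef_rot: [1.734, 1.565, -0.178]
wrist_force: [-0.3, 0.7, -1.7]
grip_width: 0.0597
```

```bash
python3 -c "
from fit import *
plan(506.3,-350.6,300,-72.9)
d,s,c,h,st=tilt();print(d,h.tolist(),st)
for t in (90,95,100,105,110):
    t=np.radians(t);ct,sn=np.cos(t),np.sin(t);piv=(58.2+d[0]-88,71.7+d[2]-187)
    print(np.degrees(t),proj(c,lidpts(t,piv,[(-67.5,-30,8),(-67.5,30,8),(-45.5,-50,8),(67.5,-50,8),(67.5,50,8),(-45.5,50,8)])).round().tolist())
"
```

```text
t 30.95 tcp [ 521.5 -182.   301. ] jaw -19.6 tilt [ 0.005 -0.001 -1.   ] w 59.7 F [-0.3  0.7 -1.7] q [-0.39  0.31  0.84  1.69 -0.25  1.24  0.17]
shift cm [ 0.1   4.21 16.39] spin 0.931 or -2.211
[ 88.44855526   2.65766628 300.96564467] [[363, 144], [355, 175], [316, 184], [319, 151], [332, 141], [355, 137]] [ 315  137   49   48 1454]
90.0 [[321.0, 135.0], [349.0, 129.0], [312.0, 146.0], [314.0, 185.0], [354.0, 176.0], [357.0, 136.0]]
95.0 [[323.0, 139.0], [351.0, 133.0], [314.0, 149.0], [314.0, 185.0], [354.0, 176.0], [359.0, 139.0]]
100.0 [[325.0, 143.0], [353.0, 137.0], [315.0, 152.0], [314.0, 186.0], [354.0, 176.0], [361.0, 142.0]]
105.00000000000001 [[327.0, 147.0], [355.0, 141.0], [317.0, 156.0], [314.0, 186.0], [354.0, 176.0], [362.0, 146.0]]
110.0 [[329.0, 152.0], [357.0, 146.0], [318.0, 160.0], [314.0, 186.0], [354.0, 176.0], [364.0, 150.0]]
```

The lid is lifted, held at about 102°, with its full weight on the wrist. Carry it to the stand and turn.

>>> move_arm --deltas '[[[-1, 0, 0.3, 1.2, 0], [-1, 0, 0.6, 2.3, 0], [-1, 0, 0.6, 2.3, 0], [-1, 0, 0.6, 2.3, 0], [-1, 0, 0.6, 2.3, 0], [-1, 0, 0.6, 2.3, 0], [-1, 0, 0.6, 2.3, 0], [-1, 0, 0.31, 1.39, 0]]]'

```text
clock: 31.67
tool_pos: [0.5036, -0.352, 0.2962]
eef_rot: [-0.989, 1.569, -2.903]
wrist_force: [0.2, 0.5, -1.9]
grip_width: 0.0593
```

>>> move_arm --deltas '[[[-1, 0, 0, 0, 0.1], [-1, 0, 0, 0, 0.1], [-1, 0, 0, 0, 0.1], [-1, 0, 0, 0, 0.1], [-1, 0, 0, 0, 0.1], [-1, 0, 0, 0, 0.1], [-1, 0, 0, 0, 0.1], [-1, 0, 0, 0, 0.1], [-1, 0, 0, 0, 0.1], [-1, 0, 0, 0, 0.031]]]'

```text
clock: 32.5
tool_pos: [0.5047, -0.3491, 0.296]
eef_rot: [-0.771, 1.569, 2.663]
wrist_force: [-0.4, -0.2, -1.3]
grip_width: 0.0595
```

```bash
cat > easel.py <<'E'
from h import *
O=np.array([524.5,-345,0]);ex=np.array([np.cos(np.radians(17.1)),np.sin(np.radians(17.1)),0]);ey=np.array([-ex[1],ex[0],0])
def P(e,l,z): return (O+e*ex+l*ey+np.array([0,0,z]))/1000
E
python3 - <<'E'
from easel import *
plan(506.3,-350.6,131,-72.9)
k=4;c=cam("top");im=c[0].copy()
x0,y0=345,160
g=cv2.resize(im[y0:y0+95,x0:x0+95],None,fx=k,fy=k,interpolation=cv2.INTER_CUBIC)
c2=cam("side");xs,ys=330,190
g2=cv2.resize(c2[0][ys:ys+120,xs:xs+100],None,fx=k,fy=k,interpolation=cv2.INTER_CUBIC)
def dr(img,cc,a,b):
    for pts in([(-38,60,0),(-38,-60,0)],[(-38,60,12),(-38,-60,12)],[(18,60,12),(18,-60,12),(35.7,-60,95),(35.7,60,95),(18,60,12)],[(-15,60,28),(-15,-60,28)],[(62,60,0),(62,-60,0)]):
        q=(proj(cc,np.array([P(*p) for p in pts]))-[a,b]+.5)*k
        cv2.polylines(img,[q.astype(int)],False,(0,0,255),1)
dr(g,c,x0,y0);dr(g2,c2,xs,ys)
w=np.zeros((480,380,3),np.uint8);w[:380]=g
cv2.imwrite("pics/e1.png",np.hstack([w,g2]))
E
```

```text
t 32.5 tcp [ 504.7 -349.1  296. ] jaw -73.2 tilt [-0.002  0.001 -1.   ] w 59.5 F [-0.4 -0.2 -1.3] q [-0.15  0.53  1.09  1.55 -0.48  1.35 -0.3 ]
shift cm [16.5   0.21 -0.13] spin -0.006 or 3.136
```

View pics/e1.png

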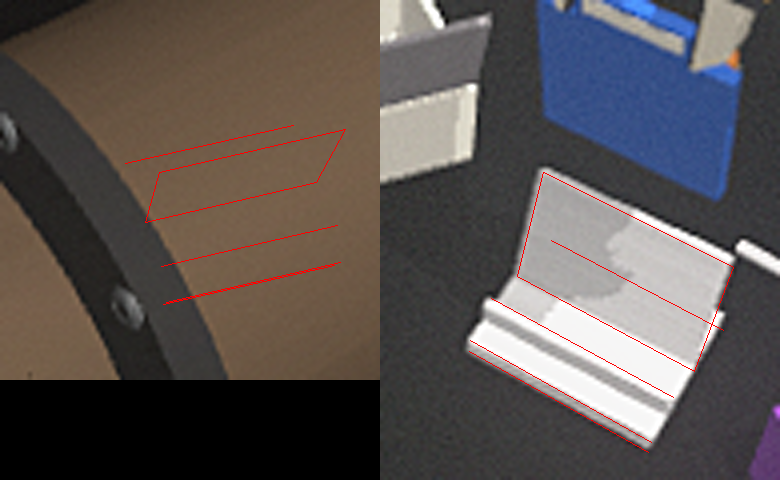

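The stand's drawn outline lies on the real one within about a pixel, so its pose is good. The lid hangs above it in line. Lower it into the trough.

>>> move_arm --deltas '[[[-1, 1, 0.21, -0.13, 0], [-1, 2.5, 0, 0, 0], [-1, 2.5, 0, 0, 0], [-1, 2.5, 0, 0, 0], [-1, 2.5, 0, 0, 0], [-1, 2, 0, 0, 0], [-1, 1.5, 0, 0, 0], [-1, 1, 0, 0, 0], [-1, 0.6, 0, 0, 0], [-1, 0, 0, 0, 0]]]'

```text
clock: 33.43
tool_pos: [0.5064, -0.3508, 0.1349]
eef_rot: [-0.876, 1.569, 2.565]
wrist_force: [-0.3, 0.9, -0.8]
grip_width: 0.0594
```

>>> move_arm --deltas '[[[-1, 0.2, 0, 0, 0], [-1, 0.2, 0, 0, 0], [-1, 0, 0, 0, 0], [-1, 0, 0, 0, 0]]]'

```text
clock: 33.77
tool_pos: [0.5071, -0.3514, 0.1327]
eef_rot: [2.515, 1.57, -0.328]
wrist_force: [-0.1, -0.5, -2.0]
grip_width: 0.0592
```

```bash
cat >> easel.py <<'E'
def est():
    s=r.read_state();d=s["tool_pos"]*1000-O
    print("t",round(s["clock"],2),"tcp easel",np.round([d@ex,d@ey,d[2]],1),"F world",np.round(s["wrist_force"],1),"F e,l",np.round([s["wrist_force"]@ex,s["wrist_force"]@ey],1),"w",round(s["grip_width"]*1000,1))
    c=cam("side");hsv=cv2.cvtColor(c[0],cv2.COLOR_BGR2HSV);H,S,V=[hsv[...,i].astype(int) for i in range(3)]
    m=((H>100)&(H<125)&(S>120)&(V>40)).astype(np.uint8);m[:100]=0;m[:,:350]=0;m[:,450:]=0
    k,l,st,ce=cv2.connectedComponentsWithStats(m);j=1+np.argmax(st[1:,4])
    ct=cv2.findContours((l==j).astype(np.uint8),0,1)[0][0];print("hull",cv2.approxPolyDP(cv2.convexHull(ct),2,True).reshape(-1,2).tolist())
    return c
def lidpred(c,be,bz,beta):
    "underside bottom corner at (be,bz), lid leaning back by beta deg, underside to the rest: outer corners of the top side, tab and shoulder and bottom"
    b=np.radians(beta)
    f=lambda u,y,t: P(be+u*np.sin(b)-t*np.cos(b),y,bz+u*np.cos(b)+t*np.sin(b))
    q=proj(c,np.array([f(135,30,8),f(135,-30,8),f(113,50,8),f(113,-50,8),f(0,50,8),f(0,-50,8)]));print(beta,"tab L,R / shoulder / bottom",q.round().tolist())
E
python3 - <<'E'
from easel import *
c=est()
for b in(-16,-12,-8,0,8,12): lidpred(c,11,13.7,b)
E
```

```text
t 33.77 tcp easel [-18.5  -1.  132.7] F world [-0.1 -0.5 -2. ] F e,l [-0.2 -0.5] w 59.2
hull [[364, 243], [374, 240], [397, 252], [407, 262], [404, 281], [367, 263]]
-16 tab L,R / shoulder / bottom [[368.0, 246.0], [394.0, 259.0], [361.0, 246.0], [403.0, 268.0], [364.0, 265.0], [401.0, 285.0]]
-12 tab L,R / shoulder / bottom [[371.0, 243.0], [396.0, 256.0], [363.0, 243.0], [404.0, 265.0], [364.0, 265.0], [402.0, 285.0]]
-8 tab L,R / shoulder / bottom [[373.0, 239.0], [398.0, 252.0], [365.0, 240.0], [406.0, 262.0], [364.0, 265.0], [402.0, 285.0]]
0 tab L,R / shoulder / bottom [[377.0, 233.0], [402.0, 245.0], [368.0, 235.0], [410.0, 256.0], [364.0, 264.0], [402.0, 284.0]]
8 tab L,R / shoulder / bottom [[381.0, 227.0], [406.0, 239.0], [372.0, 231.0], [413.0, 251.0], [364.0, 264.0], [402.0, 284.0]]
12 tab L,R / shoulder / bottom [[383.0, 225.0], [408.0, 237.0], [373.0, 229.0], [414.0, 249.0], [364.0, 264.0], [402.0, 284.0]]
```

>>> move_arm --deltas '[[[-1, 0.25, 0, 0, 0], [-1, 0.15, 0, 0, 0], [-1, 0, 0, 0, 0], [-1, 0, 0, 0, 0]]]'

```text
clock: 34.15
tool_pos: [0.5068, -0.3517, 0.1291]
eef_rot: [2.49, 1.57, -0.354]
wrist_force: [-2.5, 1.7, 6.6]
grip_width: 0.0593
```

>>> move_arm --deltas '[[[-1, 0.2, 0, 0, 0], [-1, 0, 0, 0, 0], [-1, 0, 0, 0, 0]]]'

```text
clock: 34.4
tool_pos: [0.5064, -0.3523, 0.1286]
eef_rot: [2.627, 1.569, -0.217]
wrist_force: [-6.8, 5.3, 24.8]
grip_width: 0.0592
```

>>> move_arm --deltas '[[[-1, -0.25, 0, 0, 0], [-1, 0, 0, -0.4, 0], [-1, -0.05, 0, -0.5, 0], [-1, -0.05, 0, -0.5, 0], [-1, 0, 0, 0, 0]]]'

```text
clock: 34.82
tool_pos: [0.5215, -0.3473, 0.1308]
eef_rot: [2.144, 1.569, -0.698]
wrist_force: [-3.5, 1.4, 13.5]
grip_width: 0.059
```

>>> move_arm --deltas '[[[-1, -0.05, 0, -0.5, 0], [-1, -0.05, 0, -0.5, 0], [-1, 0, 0, 0, 0]]]'

```text
clock: 35.07
tool_pos: [0.5313, -0.3443, 0.1315]
eef_rot: [2.152, 1.569, -0.69]
wrist_force: [-3.6, 1.4, 9.6]
grip_width: 0.0599
```

```bash
python3 - <<'E'
from easel import *
c=est()
for b in(-12,-8,-4,0,4,8,12): lidpred(c,15,12,b)
E
```

```text
t 35.07 tcp easel [  6.7  -1.3 131.5] F world [-3.6  1.4  9.6] F e,l [-3.   2.4] w 59.9
hull [[370, 236], [382, 233], [403, 244], [411, 255], [404, 282], [368, 263]]
-12 tab L,R / shoulder / bottom [[371.0, 242.0], [397.0, 255.0], [364.0, 242.0], [405.0, 264.0], [365.0, 264.0], [402.0, 284.0]]
-8 tab L,R / shoulder / bottom [[374.0, 238.0], [399.0, 251.0], [365.0, 240.0], [407.0, 261.0], [365.0, 264.0], [402.0, 284.0]]
-4 tab L,R / shoulder / bottom [[376.0, 235.0], [401.0, 248.0], [367.0, 237.0], [409.0, 258.0], [365.0, 264.0], [402.0, 284.0]]
0 tab L,R / shoulder / bottom [[378.0, 232.0], [403.0, 245.0], [369.0, 234.0], [410.0, 255.0], [365.0, 264.0], [402.0, 284.0]]
4 tab L,R / shoulder / bottom [[380.0, 229.0], [405.0, 241.0], [371.0, 232.0], [412.0, 253.0], [365.0, 263.0], [402.0, 284.0]]
8 tab L,R / shoulder / bottom [[382.0, 227.0], [407.0, 239.0], [373.0, 230.0], [413.0, 250.0], [365.0, 263.0], [402.0, 283.0]]
12 tab L,R / shoulder / bottom [[384.0, 224.0], [409.0, 236.0], [374.0, 228.0], [415.0, 248.0], [365.0, 263.0], [402.0, 283.0]]
```

>>> move_arm --deltas '[[[-1, -0.05, 0, -0.5, 0], [-1, 0, 0, -0.5, 0], [-1, 0, 0, -0.5, 0], [-1, 0, 0, 0, 0]]]'

```text
clock: 35.45
tool_pos: [0.5455, -0.3396, 0.1314]
eef_rot: [1.758, 1.57, -1.083]
wrist_force: [-2.5, -0.6, 7.7]
grip_width: 0.0595
```

>>> move_arm --deltas '[[[-1, 0, 0, -0.4, 0], [-1, 0, 0, -0.4, 0], [-1, 0, 0, 0, 0]]]'

```text
clock: 35.7
tool_pos: [0.5528, -0.3372, 0.131]
eef_rot: [1.404, 1.57, -1.437]
wrist_force: [-1.6, -2.3, 3.7]
grip_width: 0.0595
```

```bash
python3 - <<'E'
from easel import *
c=est()
for be in (8,14):
  for b in(4,8,12,16): lidpred(c,be,12,b)
E
```

```text
t 35.7 tcp easel [ 29.4  -0.8 131. ] F world [-1.6 -2.3  3.7] F e,l [-2.2 -1.7] w 59.5
hull [[374, 230], [386, 226], [407, 236], [415, 248], [404, 282], [367, 263]]
4 tab L,R / shoulder / bottom [[379.0, 231.0], [404.0, 244.0], [369.0, 234.0], [410.0, 255.0], [364.0, 265.0], [401.0, 286.0]]
8 tab L,R / shoulder / bottom [[381.0, 229.0], [406.0, 241.0], [371.0, 232.0], [412.0, 252.0], [364.0, 265.0], [401.0, 286.0]]
12 tab L,R / shoulder / bottom [[383.0, 226.0], [408.0, 238.0], [373.0, 230.0], [414.0, 250.0], [364.0, 265.0], [401.0, 285.0]]
16 tab L,R / shoulder / bottom [[385.0, 224.0], [409.0, 236.0], [374.0, 228.0], [415.0, 248.0], [364.0, 265.0], [401.0, 285.0]]
4 tab L,R / shoulder / bottom [[380.0, 229.0], [405.0, 242.0], [371.0, 232.0], [412.0, 253.0], [365.0, 264.0], [402.0, 284.0]]
8 tab L,R / shoulder / bottom [[382.0, 227.0], [407.0, 239.0], [372.0, 230.0], [413.0, 250.0], [365.0, 264.0], [402.0, 284.0]]
12 tab L,R / shoulder / bottom [[384.0, 224.0], [409.0, 236.0], [374.0, 228.0], [415.0, 248.0], [365.0, 263.0], [402.0, 284.0]]
16 tab L,R / shoulder / bottom [[386.0, 222.0], [411.0, 234.0], [376.0, 226.0], [416.0, 246.0], [365.0, 263.0], [402.0, 283.0]]
```

The lid leans back about 11° with its edge in the trough. A small push more, then release and retreat upward.

>>> move_arm --deltas '[[[-1, 0.1, 0, -0.3, 0], [-1, 0, 0, 0, 0], [0.29, 0, 0, 0, 0], [0.3, 0, 0, 0, 0], [0.304, 0, 0, 0, 0], [0.308, 0, 0, 0, 0], [0.34, 0, 0, 0, 0], [0.5, 0, 0, 0, 0], [0.6, 0, 0, 0, 0], [0.6, 0, 0, 0, 0]]]'

```text
clock: 36.58
tool_pos: [0.5547, -0.3362, 0.1299]
eef_rot: [-1.386, 1.57, 2.054]
wrist_force: [0.3, -0.5, -0.6]
grip_width: 0.0725
```

>>> move_arm --deltas '[[[0.6, 0, 0, 0, 0], [0.6, -0.5, 0, 0, 0], [0.6, -1.5, 0, 0, 0], [0.6, -3, 0, 0, 0], [0.6, -3, 0, 0, 0], [0.6, -3, 0, 0, 0], [0.6, -1, 0, 0, 0], [0.6, 0, 0, 0, 0]]]'

```text
clock: 37.25
tool_pos: [0.5555, -0.3379, 0.2537]
eef_rot: [2.307, 1.566, -0.536]
wrist_force: [-0.3, -0.2, -0.6]
grip_width: 0.0735
```

```bash
python3 - <<'E'
from easel import *
c=est()
for be in (8,14):
  for b in(8,12,16): lidpred(c,be,12,b)
w=cam("wrist");hsv=cv2.cvtColor(w[0],cv2.COLOR_BGR2HSV);H,S,V=[hsv[...,i].astype(int) for i in range(3)]
m=((H>100)&(H<125)&(S>120)&(V>40)).astype(np.uint8);ct=max(cv2.findContours(m,0,1)[0],key=cv2.contourArea);print("wrist hull",cv2.approxPolyDP(cv2.convexHull(ct),4,True).reshape(-1,2).tolist())
b=np.radians(12);f=lambda u,y,t: P(13+u*np.sin(b)-t*np.cos(b),y,12+u*np.cos(b)+t*np.sin(b))
print(proj(w,np.array([f(135,30,8),f(135,-30,8),f(135,30,0),f(135,-30,0),f(113,50,8),f(113,-50,8)])).round().tolist())
t=cam("top")
hsv=cv2.cvtColor(t[0],cv2.COLOR_BGR2HSV);H,S,V=[hsv[...,i].astype(int) for i in range(3)]
m=((H>5)&(H<22)&(S>150)&(V>90)).astype(np.uint8);m[:,:130]=0;m[:,260:]=0
ct=max(cv2.findContours(m,0,1)[0],key=cv2.contourArea);print("mailer",cv2.minAreaRect((onz(t,ct.reshape(-1,2),.065)[:,:2]*1000).astype(np.float32)))
a=cv2.imread("pics/top0.png");
for n,(x,y) in dict(jar=(270,112),stain=(318,115),oil=(372,139),cover=(251,250),pen=(328,262),marker=(180,139),tweez=(428,167)).items():
    A=a[y-18:y+18,x-30:x+30].astype(int);B=t[0][y-18:y+18,x-30:x+30].astype(int);print(n,"changed px",int((abs(A-B).sum(2)>90).sum()))
E
```

```text
t 37.25 tcp easel [ 31.7  -2.3 253.7] F world [-0.3 -0.2 -0.6] F e,l [-0.3 -0.2] w 73.5
hull [[374, 229], [384, 226], [409, 236], [416, 248], [404, 282], [367, 264]]
8 tab L,R / shoulder / bottom [[381.0, 229.0], [406.0, 241.0], [371.0, 232.0], [412.0, 252.0], [364.0, 265.0], [401.0, 286.0]]
12 tab L,R / shoulder / bottom [[383.0, 226.0], [408.0, 238.0], [373.0, 230.0], [414.0, 250.0], [364.0, 265.0], [401.0, 285.0]]
16 tab L,R / shoulder / bottom [[385.0, 224.0], [409.0, 236.0], [374.0, 228.0], [415.0, 248.0], [364.0, 265.0], [401.0, 285.0]]
8 tab L,R / shoulder / bottom [[382.0, 227.0], [407.0, 239.0], [372.0, 230.0], [413.0, 250.0], [365.0, 264.0], [402.0, 284.0]]
12 tab L,R / shoulder / bottom [[384.0, 224.0], [409.0, 236.0], [374.0, 228.0], [415.0, 248.0], [365.0, 263.0], [402.0, 284.0]]
16 tab L,R / shoulder / bottom [[386.0, 222.0], [411.0, 234.0], [376.0, 226.0], [416.0, 246.0], [365.0, 263.0], [402.0, 283.0]]
wrist hull [[384, 190], [383, 200], [267, 202], [267, 194], [283, 185], [363, 180]]
[[287.0, 196.0], [363.0, 196.0], [287.0, 186.0], [363.0, 186.0], [266.0, 195.0], [384.0, 195.0]]
mailer ((559.768310546875, 254.74227905273438), (21.17519760131836, 35.2533073425293), 25.79436683654785)
jar changed px 108
stain changed px 244
oil changed px 1921
cover changed px 2143
pen changed px 1288
marker changed px 37
tweez changed px 2114
```

The lid stands in the stand, leaning back about 12°, and matches both the side and wrist predictions. The gripper is clear, so I hand in.

```bash
python3 -c "
from easel import *
est()
print(workorder.close_job())"
```

```text
t 37.4 tcp easel [ 3.120e+01 -1.000e-01  2.492e+02] F world [-0.2  0.3 -0.1] F e,l [-0.1  0.3] w 73.2
hull [[375, 229], [387, 226], [410, 237], [416, 249], [404, 282], [367, 264]]
the job is handed in; nothing more can be done
None
```

The job is handed in at 37.4 s, with the orange mailer in the tray and the blue lid standing in the aluminium stand. `close_job()` reports no verdict.

- **Mailer:** it was laid flat in the top tray and let go of. A picture right after the release showed it flat, near the middle. My last measurement of it was spoiled because the arm partly hid it.
- **Tipping the lid:** the first try jammed. The grip was too tight for the lid to turn, its back edge rode up the back rest, and the wrist force reached about 78 N (limit 120 N). With a looser grip the lid slipped out at about 35° and fell back onto the dish, not onto the bench. A finely tuned light pinch then brought it to about 102°. It stayed leaning on the rest with the fingers open and clear for about 0.5 s.
- **Lid in the stand:** it stands tab upward, leaning back about 12° with its ribs toward the rest and its back edge in the trough. Side and wrist views agree to within about 2 to 3 mm and 3 to 4° of twist. Two outline readings 0.15 s apart differed by up to 3 pixels at the tab; I put this down to image noise.
- **Bystanders:** the final picture comparison does not confirm that they stayed put. The arm and its shadow covered most of them, and only the marker was nearly unchanged (jar 108 and stain bottle 244 changed pixels). I planned every path to stay clear of them and felt no unexpected contact.

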